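# Fit the missing return spring to a hand chopper

## Robot

A 6-joint arm with a two-finger parallel gripper is mounted at the origin on the work surface. World frame = base frame: x ahead of the robot, y to its left, z up, the work surface at z = 0. Lengths are in m, angles in degrees, forces in N, time in s.
With the tool pointing down it reaches from about 0.4 to 0.825 m from the base axis. Payload 7 kg.
Tool frame: the origin (TCP) lies on the centre line of the jaws, within the pads' length; the fingertips stand 17 mm ahead of it and the grasp point (between the pads) lies 2 mm behind it; y points along the fingers, z is the direction in which the jaws open and shut, and the axes are right-handed (so a half turn about y gives the same grasp; the last joint's range is limited). The gripper opens to 88 mm and grips with 3 to 60 N. Pads are 19 mm wide; open, the fingers measure 130 mm over their backs; the gripper's body (78 mm by 193 mm) begins 47 mm behind the grasp point.
Start: joints at [-48.18, 20.546, 0.682, 0, -70.136, -16.507], TCP at [0.289, -0.61, 0.244] pointing down, gripper open.
Joint ranges: [-176.03, 176.03], [-82.01, 121.73], [-58.28, 71.71], [-173.87, 95.51], [-174.79, -0.11], [-173.66, 173.66]. Speed limits (degrees/s): [136.94, 136.94, 172.46, 180, 180, 180].

## Interface

Orientations are given as [roll, pitch, yaw] about the fixed x, y, z axes, in that order (R = Rz(yaw) Ry(pitch) Rx(roll)).
In Python, from plant import r, capture, camera_info gives the robot as it stands. The module is installed in compiled form; this text tells all that it offers.
- The arm moves only by the tool apply_moves, never from a script. Its argument "deltas" is a list of rows, each an object of numbers: "tx", "ty", "tz": the shift along the tool's x, y, z in m; "turn": the turn about the tool's y in rad; "gripper": the finger opening in m, from 0 to 0.0876. A call has 1 to 5 rows; each row is the pose to reach, as a shift and turn from the pose commanded when the call began, along the tool's axes at that moment; what a row does not reach only later rows make up. A row lasts 1/10 s, in which the tool goes at most 50 mm and 8.59 degrees, less where a joint would pass 70% of its speed; a pose out of reach is approached as far as the arm can. A call with a gripper value outside its range is refused whole. The fingers move at their own pace and stop on an object; "newtons" is the grip in N (left out, the last holds). Time passes only in rows, so rows that repeat a pose let the fingers close. It gives the time, the measured TCP pose, the force and the opening at its end, in the units of the state.
- r.get_state(): the state, without advancing time (a new reading comes with each control period).
- capture(name): name is "scene" or "top"; returns (picture, depth): 384x512x3 uint8, red, green, blue; 384x512 float32, m along the optical axis (not along the pixel's ray), 0 where there is no reading.
- camera_info(name): a dict with "K" (3x3 intrinsics, pixels), "eye" and "orientation" of the camera in the world. Camera axes: x right, y up, looking along -z (the intrinsics and any distortion apply to the point x, -y, -z); pixel columns grow to the right and rows downward; lengths in m; the calibration is good to about 2 mm. A picture is of the moment at which its call begins. camera_info takes no time and is no camera call.
- r.close_job(): hands the job in, once; it reports no verdict.
The state is a dict: "time_s": time; "joints": joint angles; "qd": joint speeds; "joint_torque": joint torques, N m; "tcp_pos": TCP position; "eef_rot": TCP orientation; "contact_force": force on the tool from outside, world axes, zero at the start; "moment": the same for the moment, N m; "gripper_width": finger opening in m.
Only numpy, scipy, OpenCV 4.12 (cv2) and the standard library are available. Lean on these libraries where they do the work, as an engineer would, in place of code of your own. Each camera call takes 0.05 s, during which the arm holds its last target.

## Task

Someone put the hand chopper together without its spring. Lift the black palm knob off the chopper's rod and stand it somewhere free, thread the steel coil spring from the turntable down over the rod, twisting it a little where it catches until its tail drops into one of the collar's two notches and it sits fully home, then fit the knob back over the rod end onto the spring and let go. Lower both parts onto the rod under control instead of letting them drop, and do not tip over or push away the spice jars and the egg cup.

Things in the scene. Friction and masses are not known exactly. Their poses are not given: they have to be found in the camera images.
- chopper: Hand chopper, fixed by its suction foot: grey cup with white lid, 112 mm in diameter, 50 mm high. From the lid's middle rises a steel rod 23 mm in diameter, to 124 mm above the lid (174 mm above the counter); its last 12 mm taper to 12 mm diameter. Origin at the centre of the underside, z up; +x and -x point to the two collar notches.
- seat (a point): Point on the rod's axis at the lid's top face, 50 mm above the counter, where the spring's underside must rest; axes as the chopper's. Around it on the lid a grey collar stands 10 mm high, inner diameter 48 mm, outer 62 mm, cut through by two notches 12 mm wide, at +x and -x. The spring's tail rests on the collar's rim, 10 mm too high, unless within about 8 degrees of a notch.
- spring: Steel coil spring standing on the turntable: 100 mm tall, outer diameter 42 mm, inner at least 30 mm, wire 5 mm, 0.08 to 0.17 kg, too stiff to compress by hand. The bottom coil ends in a straight tail pointing outward along the spring's +x, flat at the underside, reaching 44 mm from the axis. The top two turns are wound close. Origin on its axis at the underside, z up.
- knob: Black plastic palm knob: cylinder 48 mm in diameter, 65 mm tall, rounded top (full width up to 55 mm), with a socket 27 mm in diameter, 45 mm deep, in its underside. 0.12 kg. At the start it sits loose on the bare rod, underside 129 mm above the counter. On the seated spring its underside is 100 mm above the seat, the rod 24 mm inside. Origin at the centre of its underside, z up.
- turntable: Black turntable, 230 mm in diameter, top 20 mm above the counter (bead 5 mm high round the edge), turning stiffly about its centre. The three jars and the spring stand on it about 65 mm from its centre, a quarter turn apart, in any order. It is on either side of the chopper. Origin at its centre at counter height.
- rack: White drying rack, fixed, 130 mm (its x) by 250 mm (its y), flat top 12 mm above the counter. Two wire hoops 60 mm high, of 6 mm wire, run along x from -50 to 50 mm at y = -120 and 120 mm; the egg cup stands anywhere between them, the rest is free. On the other side of the chopper from the turntable. Origin at the centre of its underside, z up.
- jar1: Empty glass spice jar with a red cap, 46 mm in diameter, 100 mm tall, loose on the turntable. Origin at the centre of its underside.
- jar2: Another such jar.
- jar3: Another such jar.
- eggcup: Lime-green plastic egg cup, 50 mm in diameter, 68 mm tall, open on top with a narrow stem, loose on the drying rack. Origin at the centre of its underside.
Mind the look-alikes: they are no part of the job. Of the things shaped like the chopper, the grey one is meant.

How it is judged:
By the outcome, as a careful person would: the job done as asked, in the order asked, and still so for the second after the job is handed in, with the robot touching nothing.
It also fails if it takes over 72 s, if anything falls off the work surface, if the arm or the gripper's body presses on something with over 40 N, if the wrist force passes 120 N, or if a joint passes its speed limit or range.

## Working session

There is one attempt and no reset: what is moved stays moved. The work goes in short steps, Python scripts to look and compute and a tool call to move; the robot and the scene stay as the last step left them, time stands still between calls to the robot, and variables do not carry over. Pictures are saved under pics/ and viewed, and the job is handed in when it is done.

Besides the shell and the picture viewer there is one more tool, called after "Request:" as name(argument=value, ...), one argument or row to a line, values as JSON. apply_moves: Moves the arm, as the interface text tells. Its arguments: {"type":"object","properties":{"deltas":{"type":"array","items":{"type":"object","properties":{"tx":{"type":"number"},"ty":{"type":"number"},"tz":{"type":"number"},"turn":{"type":"number"},"gripper":{"type":"number"}}}},"newtons":{"type":"number"}},"required":["deltas"]}

```bash
mkdir -p pics; ls
cat > look.py <<'E'
import numpy as np, cv2, sys
from plant import r, capture, camera_info
def snap(tag):
    for n in ("scene","top"):
        p,d=capture(n); cv2.imwrite(f"pics/{tag}_{n}.png",p[:,:,::-1]); np.save(f"pics/{tag}_{n}.npy",d)
E
python3 - <<'E'
from look import *
snap("a")
for n in ("scene","top"): print(n,camera_info(n))
print(r.get_state())
E
```

```text
pics
scene {'K': array([[398.40219361,   0.        , 261.9076874 ],
       [  0.        , 398.40219361, 193.34857676],
       [  0.        ,   0.        ,   1.        ]]), 'eye': array([ 0.86934958, -0.40697467,  0.95765444]), 'orientation': array([31.37491154,  0.35095587, 39.58252707])}
top {'K': array([[388.02431164,   0.        , 257.17215042],
       [  0.        , 388.02431164, 192.41839187],
       [  0.        ,   0.        ,   1.        ]]), 'eye': array([ 0.44899682, -0.01091284,  1.03453866]), 'orientation': array([  3.28816567,   0.31837146, -89.25161619])}
{'time_s': 0.1, 'joints': array([-4.81798833e+01,  2.05862676e+01,  6.41832407e-01, -1.71832125e-02,
       -7.01341542e+01, -1.65063958e+01]), 'qd': array([ 0.01752332, -0.12035347,  0.17696522,  0.02253936, -0.07180651,
        0.04905284]), 'joint_torque': array([-1.21684901e-03, -5.84163415e+01,  2.93753475e+01,  7.01552600e+00,
        1.01990064e-02, -6.95363315e-05]), 'tcp_pos': array([ 0.28842976, -0.60985552,  0.24275143]), 'eef_rot': array([-8.99200593e+01,  6.84228260e-03,  2.53078755e+01]), 'contact_force': array([-0.56873482, -0.32658937, -0.29895248]), 'moment': array([-0.01350573,  0.00027427, -0.0152946 ]), 'gripper_width': 0.08742276399857564}
```

View pics/a_scene.png

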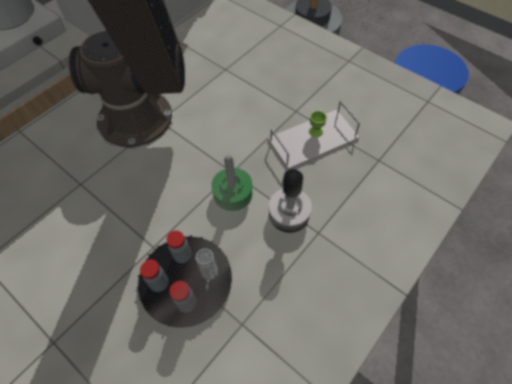

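View pics/a_top.png

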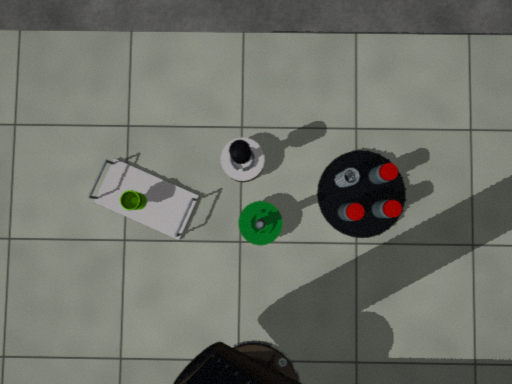

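Top view: the grey/white chopper with black knob is at (242,158). A green look-alike with a bare rod is at (260,222). On the turntable at (362,193), the spring is at (347,177) and the red caps are at (388,173), (354,212) and (392,209). The rack is at (145,197), with the egg cup at (133,200). Next I'll check close crops and measure.

```bash
cat >> look.py <<'E'
from scipy.spatial.transform import Rotation as Ro
def cam(n):
    c=camera_info(n); return np.array(c['K']),np.array(c['eye']),Ro.from_euler('xyz',c['orientation'],degrees=True).as_matrix()
def ray(n,u,v):
    K,e,R=cam(n); q=np.array([(u-K[0,2])/K[0,0],-(v-K[1,2])/K[1,1],-1.]); return e,R@q
def onz(n,u,v,z):
    e,d=ray(n,u,v); return e+d*(z-e[2])/d[2]
def proj(n,p):
    K,e,R=cam(n); q=R.T@(np.array(p)-e); return np.array([K[0,2]-K[0,0]*q[0]/q[2],K[1,2]+K[1,1]*q[1]/q[2]])
def tri(u1,v1,u2,v2):
    e1,d1=ray("scene",u1,v1);e2,d2=ray("top",u2,v2)
    A=np.stack([d1,-d2],1);s=np.linalg.lstsq(A,e2-e1,rcond=None)[0];a=e1+s[0]*d1;b=e2+s[1]*d2
    return (a+b)/2,np.linalg.norm(a-b)
def cloud(n,d):
    K,e,R=cam(n);v,u=np.mgrid[:384,:512]
    q=np.stack([(u-K[0,2])/K[0,0]*d,-(v-K[1,2])/K[1,1]*d,-d],-1); return q@R.T+e
def crop(src,dst,u0,u1,v0,v1,k):
    im=cv2.imread(src)[v0:v1,u0:u1]; cv2.imwrite(dst,cv2.resize(im,None,fx=k,fy=k,interpolation=cv2.INTER_CUBIC))
E
python3 - <<'E'
from look import *
crop("pics/a_scene.png","pics/a1.png",130,340,160,330,3)
crop("pics/a_top.png","pics/a2.png",215,415,120,250,4)
for n in("scene","top"):
    d=np.load(f"pics/a_{n}.npy");P=cloud(n,d);im=cv2.imread(f"pics/a_{n}.png").astype(int)
    b,g,rr=im[...,0],im[...,1],im[...,2]
    red=(rr>120)&(g<60)&(d>0)
    k,l,s,c=cv2.connectedComponentsWithStats(red.astype(np.uint8))
    for i in range(1,k):
        if s[i,4]>20: 
            m=(l==i);h=P[m];z=np.percentile(h[:,2],90);t=h[h[:,2]>z-.006];print(n,"red",c[i],s[i,4],z,t.mean(0),(t.max(0)+t.min(0))/2)
    dz=P[...,2]
    print("turntable?",[(z0) for z0 in []])
    w=(dz>.12)&(d>0)&(P[...,0]>.42)
    k,l,s,c=cv2.connectedComponentsWithStats(w.astype(np.uint8))
    for i in range(1,k):
        if s[i,4]>10:
            h=P[l==i];print(n,"tall",c[i].round(1),s[i,4],h[:,2].max(),((h.max(0)+h.min(0))/2).round(4),im[l==i].mean(0).round())
E
```

```text
scene red [174.83615819 238.27683616] 177 0.12187892382359215 [ 0.46189687 -0.23755569  0.11996384] [ 0.46144672 -0.23771956  0.12063546]
scene red [149.05069124 268.01843318] 217 0.12199944500891866 [ 0.47012634 -0.32426844  0.12009423] [ 0.46952199 -0.32415191  0.12045394]
scene red [178.8161435  289.71748879] 223 0.12179499720571915 [ 0.55634002 -0.3167611   0.11992326] [ 0.55617709 -0.31664073  0.12021132]
turntable? []
scene tall [228.5 164.2] 150 0.17599335961273244 [ 0.431  -0.0151  0.1481] [84. 87. 84.]
scene tall [291.9 182.9] 508 0.19626855385932584 [0.5928 0.0327 0.1633] [39. 40. 40.]
scene tall [172.3 232.9] 15 0.12324956901879025 [ 0.4486 -0.2315  0.1216] [ 56.  59. 139.]
scene tall [178.1 232.9] 11 0.12502667370784015 [ 0.4592 -0.2234  0.1226] [ 49.  52. 145.]
scene tall [174.1 240.6] 82 0.12346548656714496 [ 0.4641 -0.2397  0.1217] [ 43.  45. 136.]
scene tall [208.1 250.5] 14 0.12151070177378909 [ 0.5432 -0.2108  0.1208] [98. 99. 98.]
scene tall [148.3 268. ] 126 0.12408245952312547 [ 0.4695 -0.3257  0.122 ] [ 42.  44. 138.]
scene tall [178.3 290.6] 128 0.1239331983198
[... 385 characters left out ...]
985754 -0.23530711  0.12098713] [ 0.46062204 -0.235398    0.12094252]
turntable? []
top tall [240.2 151.4] 417 0.1975602343792353 [0.5904 0.0341 0.1641] [19. 18. 17.]
top tall [389.5 171.4] 163 0.12566637108138778 [ 0.556  -0.3159  0.1228] [  3.   5. 142.]
top tall [356.1 171.6] 21 0.12387565959746838 [ 0.5514 -0.2357  0.122 ] [104. 101.  93.]
top tall [353.5 181.9] 21 0.12334386983572365 [ 0.5302 -0.2297  0.1217] [101.  97.  90.]
top tall [392.8 208.3] 171 0.12489771578899878 [ 0.4688 -0.3236  0.1225] [  2.   5. 143.]
top tall [354.9 211. ] 167 0.12490012301525255 [ 0.4595 -0.2363  0.1225] [  3.   7. 143.]
top tall [260.4 223.3] 76 0.17787166910627017 [ 0.4305 -0.0137  0.1695] [72. 75. 63.]
```

```bash
echo
```

```text
(no output)
```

View pics/a1.png

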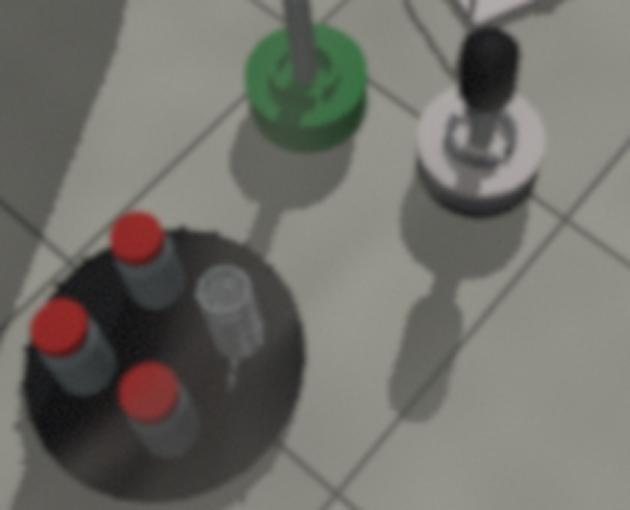

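View pics/a2.png

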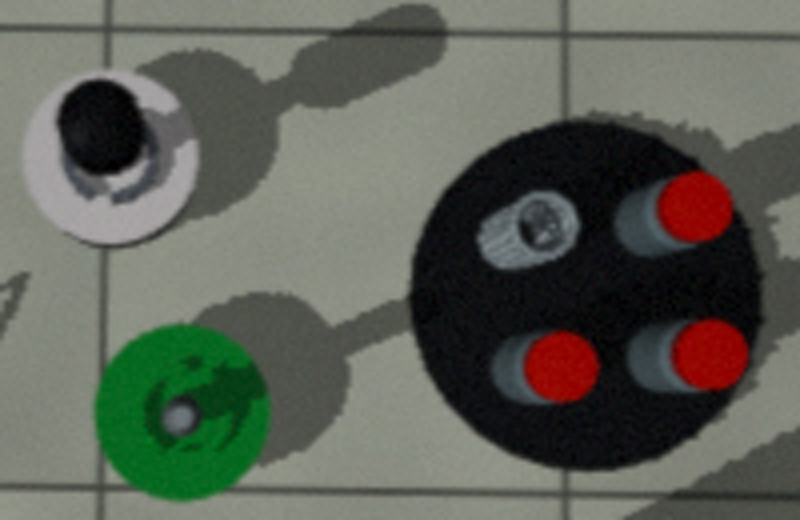

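Run:
```python
from look import *
# lid circle, turntable
for n in("scene","top"):
    d=np.load(f"pics/a_{n}.npy");P=cloud(n,d)
    X=P.reshape(-1,3)
    near=(np.hypot(X[:,0]-.587,X[:,1]-.033)<.09)&(np.abs(X[:,2]-.051)<.004)
    Q=X[near]; h=cv2.convexHull(Q[:,:2].astype(np.float32));print(n,"lid",cv2.minEnclosingCircle(h),Q[:,2].mean())
    near=(np.hypot(X[:,0]-.587,X[:,1]-.033)<.05)&(X[:,2]>.145)
    Q=X[near];print("knob",np.percentile(Q[:,2],99))
    for z in(.15,.16,.17,.18): 
        q=Q[abs(Q[:,2]-z)<.004]; 
        # circle fit
        A=np.c_[2*q[:,:2],np.ones(len(q))];s=np.linalg.lstsq(A,(q[:,:2]**2).sum(1),rcond=None)[0];print(z,s[:2].round(4),np.sqrt(s[2]+s[0]**2+s[1]**2).round(4),len(q))
    near=(np.hypot(X[:,0]-.547,X[:,1]+.228)<.04)&(X[:,2]>.10)
    Q=X[near];t=Q[Q[:,2]>.116];print("spring",Q[:,2].max(),cv2.minEnclosingCircle(t[:,:2].astype(np.float32)),len(t))
print("tail",onz("scene",209,278.3,.0225),onz("scene",207.3,288.6,.0225))
print("notch",onz("top",215+108/4,120+197/4,.055))
for z in (.06,): 
    print([proj("top",(.587+.0275*np.cos(a),.033+.0275*np.sin(a),z)).round(0) for a in (0,1.57,3.14,-1.57)])
```

```text
scene lid ((0.5917055010795593, 0.032617054879665375), 0.056899894028902054) 0.050177855468564785
knob 0.19503350358559646
0.15 [0.592  0.0328] 0.0233 33
0.16 [0.5919 0.0332] 0.0235 37
0.17 [0.5917 0.0334] 0.0236 35
0.18 [0.592  0.0332] 0.0231 41
spring 0.12263893900000955 ((0.5444973111152649, -0.22774766385555267), 0.020905038341879845) 112
top lid ((0.5913073420524597, 0.03389648348093033), 0.0560481995344162) 0.050670862466285535
knob 0.1965073810070168
0.15 [0.5902 0.034 ] 0.023 7
0.16 [0.5904 0.0338] 0.0229 9
0.17 [0.5908 0.0341] 0.0234 11
0.18 [0.5911 0.0346] 0.0232 23
spring 0.12400466400240873 ((0.5434710383415222, -0.22610366344451904), 0.020609131082892418) 106
tail [ 0.55634727 -0.23956485  0.0225    ] [ 0.57089886 -0.260794    0.0225    ]
notch [0.56359868 0.03453668 0.055     ]
[array([243., 149.]), array([232., 160.]), array([242., 171.]), array([254., 160.])]
```

```bash
cat >> look.py <<'E'
def go(x,y,z,yaw=None):
    s=r.get_state();p=np.array(s['tcp_pos']);R=Ro.from_euler('xyz',s['eef_rot'],degrees=True).as_matrix()
    d=R.T@(np.array([x,y,z])-p); t=0
    if yaw is not None: t=-np.radians((yaw-s['eef_rot'][2]+180)%360-180)
    print("t",round(s['time_s'],2),"pos",p.round(4),"rot",np.round(s['eef_rot'],2),"F",np.round(s['contact_force'],1),"w",round(s['gripper_width'],4),"j",np.round(s['joints'],0),"| tx ty tz",d.round(4),"turn",round(t,4))
E
python3 -c "
from look import *
go(.5915,.0335,.244,15)"
```

```text
t 0.1 pos [ 0.2884 -0.6099  0.2428] rot [-8.992e+01  1.000e-02  2.531e+01] F [-0.6 -0.3 -0.3] w 0.0874 j [-48.  21.   1.  -0. -70. -17.] | tx ty tz [ 0.549  -0.0007  0.4521] turn 0.1799
```

Request:
apply_moves(
  deltas=[
    {"tx": 0.549,"ty": -0.01,"tz": 0.452,"turn": 0.18,"gripper": 0.0876},
    {"tx": 0.549,"ty": -0.01,"tz": 0.452,"turn": 0.18},
    {"tx": 0.549,"ty": -0.01,"tz": 0.452,"turn": 0.18},
    {"tx": 0.549,"ty": -0.01,"tz": 0.452,"turn": 0.18},
    {"tx": 0.549,"ty": -0.01,"tz": 0.452,"turn": 0.18},
  ],
  newtons=15,
)

```text
invalid input at $.deltas[1]: expected keys tx, ty, tz, turn, gripper
```

```bash
python3 -c "
from look import *
go(.5915,.0335,.25,15)"
```

```text
t 0.1 pos [ 0.2884 -0.6099  0.2428] rot [-8.992e+01  1.000e-02  2.531e+01] F [-0.6 -0.3 -0.3] w 0.0874 j [-48.  21.   1.  -0. -70. -17.] | tx ty tz [ 0.549  -0.0067  0.4521] turn 0.1799
```

Request:
apply_moves(
  deltas=[
    {"tx": 0.549,"ty": -0.01,"tz": 0.452,"turn": 0.18,"gripper": 0.0876},
    {"tx": 0.549,"ty": -0.01,"tz": 0.452,"turn": 0.18,"gripper": 0.0876},
    {"tx": 0.549,"ty": -0.01,"tz": 0.452,"turn": 0.18,"gripper": 0.0876},
    {"tx": 0.549,"ty": -0.01,"tz": 0.452,"turn": 0.18,"gripper": 0.0876},
    {"tx": 0.549,"ty": -0.01,"tz": 0.452,"turn": 0.18,"gripper": 0.0876},
  ],
  newtons=15,
)

```text
time_s: 0.6
tcp_pos: [0.395, -0.383, 0.2468]
eef_rot: [-90.0, 0.0, 15.0]
contact_force: [1.3, -0.9, -0.4]
gripper_width: 0.0878
```

```bash
python3 -c "
from look import *
go(.5915,.0335,.25,15)"
```

```text
t 0.6 pos [ 0.395  -0.383   0.2468] rot [-8.998e+01  1.000e-02  1.498e+01] F [ 1.3 -0.9 -0.4] w 0.0878 j [-24.   9. -15.  -0. -66. -51.] | tx ty tz [ 0.2975 -0.0031  0.3515] turn -0.0003
```

Request:
apply_moves(
  deltas=[
    {"tx": 0.298,"ty": -0.003,"tz": 0.352,"turn": 0,"gripper": 0.0876},
    {"tx": 0.298,"ty": -0.003,"tz": 0.352,"turn": 0,"gripper": 0.0876},
    {"tx": 0.298,"ty": -0.003,"tz": 0.352,"turn": 0,"gripper": 0.0876},
    {"tx": 0.298,"ty": -0.003,"tz": 0.352,"turn": 0,"gripper": 0.0876},
    {"tx": 0.298,"ty": -0.003,"tz": 0.352,"turn": 0,"gripper": 0.0876},
  ],
)

```text
time_s: 1.1
tcp_pos: [0.5017, -0.1567, 0.2488]
eef_rot: [-90.0, -0.0, 15.0]
contact_force: [1.2, -1.0, -0.5]
gripper_width: 0.0879
```

```bash
python3 -c "
from look import *
go(.5915,.0335,.25,15)"
```

```text
t 1.1 pos [ 0.5017 -0.1567  0.2488] rot [-9.000e+01 -1.000e-02  1.501e+01] F [ 1.2 -1.  -0.5] w 0.0879 j [  4.   6. -18.  -0. -66. -79.] | tx ty tz [ 0.136  -0.0012  0.1604] turn 0.0001
```

Request:
apply_moves(
  deltas=[
    {"tx": 0.136,"ty": -0.001,"tz": 0.1604,"turn": 0,"gripper": 0.0876},
    {"tx": 0.136,"ty": -0.001,"tz": 0.1604,"turn": 0,"gripper": 0.0876},
    {"tx": 0.136,"ty": -0.001,"tz": 0.1604,"turn": 0,"gripper": 0.0876},
    {"tx": 0.136,"ty": -0.001,"tz": 0.1604,"turn": 0,"gripper": 0.0876},
    {"tx": 0.136,"ty": -0.001,"tz": 0.1604,"turn": 0,"gripper": 0.0876},
  ],
)

```text
time_s: 1.6
tcp_pos: [0.5927, 0.0355, 0.2488]
eef_rot: [-90.0, 0.0, 15.2]
contact_force: [-0.6, -0.5, -0.7]
gripper_width: 0.0871
```

```bash
python3 -c "
from look import *
go(.5915,.0335,.165,15)"
```

```text
t 1.6 pos [0.5927 0.0355 0.2488] rot [-8.999e+01  3.000e-02  1.519e+01] F [-0.6 -0.5 -0.7] w 0.0871 j [ 22.  13.  -9.  -0. -68. -97.] | tx ty tz [-0.0016  0.0838 -0.0016] turn 0.0033
```

Request:
apply_moves(
  deltas=[
    {"tx": -0.001,"ty": 0.02,"tz": -0.001,"turn": 0,"gripper": 0.0876},
    {"tx": -0.001,"ty": 0.035,"tz": -0.001,"turn": 0,"gripper": 0.0876},
    {"tx": -0.001,"ty": 0.035,"tz": -0.001,"turn": 0,"gripper": 0.0876},
  ],
)

```text
time_s: 1.9
tcp_pos: [0.589, 0.0299, 0.2122]
eef_rot: [-90.0, 0.3, 15.0]
contact_force: [-0.2, -0.2, 0.0]
gripper_width: 0.0878
```

```bash
python3 -c "
from look import *
go(.5915,.0335,.165,15);snap('b');crop('pics/b_scene.png','pics/b1.png',200,340,100,240,4)"
```

```text
t 1.9 pos [0.589  0.0299 0.2122] rot [-89.99   0.27  14.99] F [-0.2 -0.2  0. ] w 0.0878 j [ 22.  14. -13.  -0. -63. -97.] | tx ty tz [0.0036 0.0471 0.0028] turn -0.0002
```

View pics/b1.png

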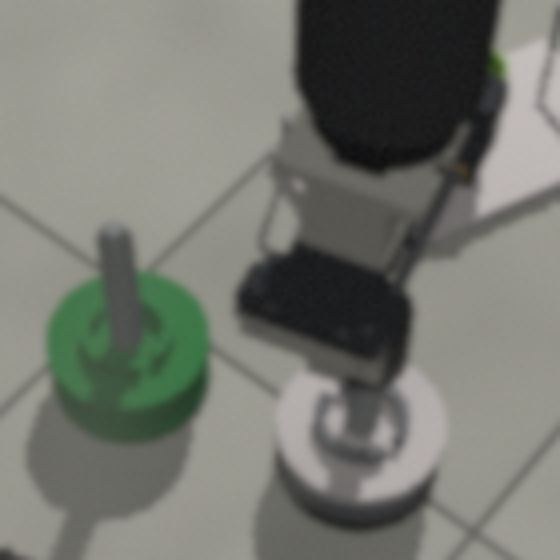

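The gripper straddles the knob, at crop (330,310), above the white lid. I'll descend.

Request:
apply_moves(
  deltas=[
    {"tx": 0.001,"ty": 0.0,"tz": 0.001,"turn": 0,"gripper": 0.0876},
    {"tx": 0.001,"ty": 0.0,"tz": 0.001,"turn": 0,"gripper": 0.0876},
  ],
)

```text
time_s: 2.2
tcp_pos: [0.5918, 0.0314, 0.2157]
eef_rot: [-90.0, -0.1, 15.0]
contact_force: [-0.1, -0.1, -0.4]
gripper_width: 0.0878
```

```bash
python3 -c "
from look import *
go(.5915,.0335,.165,15)"
```

```text
t 2.2 pos [0.5918 0.0314 0.2157] rot [-90.    -0.09  14.99] F [-0.1 -0.1 -0.4] w 0.0878 j [ 22.  14. -12.   0. -64. -97.] | tx ty tz [0.0002 0.0507 0.0021] turn -0.0002
```

Request:
apply_moves(
  deltas=[
    {"tx": 0.0,"ty": 0.02,"tz": 0.002,"turn": 0,"gripper": 0.0876},
    {"tx": 0.0,"ty": 0.04,"tz": 0.002,"turn": 0,"gripper": 0.0876},
    {"tx": 0.0,"ty": 0.05,"tz": 0.002,"turn": 0,"gripper": 0.0876},
    {"tx": 0.0,"ty": 0.05,"tz": 0.002,"turn": 0,"gripper": 0.0876},
    {"tx": 0.0,"ty": 0.05,"tz": 0.002,"turn": 0,"gripper": 0.06},
  ],
)

```text
time_s: 2.7
tcp_pos: [0.5912, 0.0333, 0.1655]
eef_rot: [-90.0, -0.0, 15.0]
contact_force: [-0.1, -0.6, 0.2]
gripper_width: 0.0837
```

Request:
apply_moves(
  deltas=[
    {"tx": 0.0,"ty": 0.0,"tz": 0.0,"turn": 0,"gripper": 0.06},
    {"tx": 0.0,"ty": 0.0,"tz": 0.0,"turn": 0,"gripper": 0.052},
    {"tx": 0.0,"ty": 0.0,"tz": 0.0,"turn": 0,"gripper": 0.052},
  ],
)

```text
time_s: 3.0
tcp_pos: [0.591, 0.0334, 0.1654]
eef_rot: [-90.0, -0.1, 15.0]
contact_force: [-0.5, 0.6, -1.0]
gripper_width: 0.0612
```

```bash
python3 -c "
from look import *
go(.5915,.0335,.165,15)"
```

```text
t 3.0 pos [0.591  0.0334 0.1654] rot [-9.0e+01 -6.0e-02  1.5e+01] F [-0.5  0.6 -1. ] w 0.0612 j [ 22.  16. -16.   0. -57. -97.] | tx ty tz [0.0005 0.0004 0.    ] turn -0.0
```

Request:
apply_moves(
  deltas=[
    {"tx": 0.0,"ty": 0.0,"tz": 0.0,"turn": 0,"gripper": 0.04},
    {"tx": 0.0,"ty": 0.0,"tz": 0.0,"turn": 0,"gripper": 0.04},
    {"tx": 0.0,"ty": 0.0,"tz": 0.0,"turn": 0,"gripper": 0.04},
    {"tx": 0.0,"ty": 0.0,"tz": 0.0,"turn": 0,"gripper": 0.04},
  ],
  newtons=20,
)

```text
time_s: 3.4
tcp_pos: [0.5908, 0.0334, 0.1649]
eef_rot: [-90.0, -0.0, 15.0]
contact_force: [-1.3, 0.8, 2.5]
gripper_width: 0.0473
```

```bash
python3 -c "
from look import *
go(.5915,.0335,.165,15)"
```

```text
t 3.4 pos [0.5908 0.0334 0.1649] rot [-9.000e+01 -1.000e-02  1.501e+01] F [-1.3  0.8  2.5] w 0.0473 j [ 22.  16. -16.   0. -57. -97.] | tx ty tz [ 0.0007 -0.0001 -0.0001] turn 0.0001
```

Request:
apply_moves(
  deltas=[
    {"tx": 0.0,"ty": -0.015,"tz": 0.0,"turn": 0,"gripper": 0.04},
    {"tx": 0.0,"ty": -0.03,"tz": 0.0,"turn": 0,"gripper": 0.04},
    {"tx": 0.0,"ty": -0.05,"tz": 0.0,"turn": 0,"gripper": 0.04},
    {"tx": 0.0,"ty": -0.07,"tz": 0.0,"turn": 0,"gripper": 0.04},
    {"tx": 0.0,"ty": -0.07,"tz": 0.0,"turn": 0,"gripper": 0.04},
  ],
)

```text
time_s: 3.9
tcp_pos: [0.592, 0.0335, 0.2373]
eef_rot: [-90.0, -0.2, 15.0]
contact_force: [0.1, -0.5, -1.1]
gripper_width: 0.0476
```

```bash
python3 -c "
from look import *
go(.7,-.09,.235,15);snap('c');crop('pics/c_scene.png','pics/c1.png',200,340,100,240,4)"
```

```text
t 3.9 pos [0.592  0.0335 0.2373] rot [-90.02  -0.24  15.02] F [ 0.1 -0.5 -1.1] w 0.0476 j [ 22.  13. -11.   0. -66. -97.] | tx ty tz [ 0.0723  0.0027 -0.1472] turn 0.0003
```

View pics/c1.png

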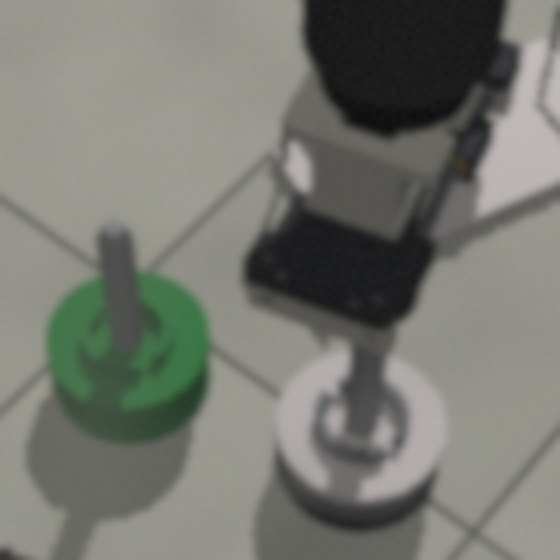

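The rod is bare at crop (370,370) and the gripper width holds at 47.6 mm, so the knob is held. Next I'll carry it to free counter.

Request:
apply_moves(
  deltas=[
    {"tx": 0.015,"ty": 0.0,"tz": -0.03,"turn": 0,"gripper": 0.04},
    {"tx": 0.035,"ty": 0.0,"tz": -0.07,"turn": 0,"gripper": 0.04},
    {"tx": 0.055,"ty": 0.0,"tz": -0.112,"turn": 0,"gripper": 0.04},
    {"tx": 0.072,"ty": 0.0,"tz": -0.147,"turn": 0,"gripper": 0.04},
    {"tx": 0.072,"ty": 0.0,"tz": -0.147,"turn": 0,"gripper": 0.04},
  ],
)

```text
time_s: 4.5
tcp_pos: [0.6996, -0.0937, 0.2311]
eef_rot: [-90.0, 0.2, 14.8]
contact_force: [0.1, 0.8, -1.3]
gripper_width: 0.0472
```

Request:
apply_moves(
  deltas=[
    {"tx": 0.0,"ty": 0.04,"tz": 0.0,"turn": 0,"gripper": 0.04},
    {"tx": 0.0,"ty": 0.08,"tz": 0.0,"turn": 0,"gripper": 0.04},
    {"tx": 0.0,"ty": 0.12,"tz": 0.0,"turn": 0,"gripper": 0.04},
    {"tx": 0.0,"ty": 0.15,"tz": 0.0,"turn": 0,"gripper": 0.04},
    {"tx": 0.0,"ty": 0.17,"tz": 0.0,"turn": 0,"gripper": 0.04},
  ],
)

```text
time_s: 5.0
tcp_pos: [0.6957, -0.0899, 0.0602]
eef_rot: [-89.9, 0.3, 15.0]
contact_force: [-0.1, -0.2, -0.9]
gripper_width: 0.0473
```

Request:
apply_moves(
  deltas=[
    {"tx": 0.0,"ty": 0.01,"tz": 0.0,"turn": 0,"gripper": 0.04},
    {"tx": 0.0,"ty": 0.016,"tz": 0.0,"turn": 0,"gripper": 0.04},
    {"tx": 0.0,"ty": 0.016,"tz": 0.0,"turn": 0,"gripper": 0.04},
  ],
)

```text
time_s: 5.3
tcp_pos: [0.698, -0.0899, 0.0482]
eef_rot: [-90.0, 0.1, 15.0]
contact_force: [-0.6, -0.4, -0.9]
gripper_width: 0.0471
```

```bash
python3 -c "
from look import *
go(.7,-.09,.036,15)"
```

```text
t 5.3 pos [ 0.698  -0.0899  0.0482] rot [-8.999e+01  5.000e-02  1.500e+01] F [-0.6 -0.4 -0.9] w 0.0471 j [  8.  32.  -8.  -0. -50. -83.] | tx ty tz [ 0.0019  0.0122 -0.0006] turn 0.0001
```

Request:
apply_moves(
  deltas=[
    {"tx": 0.0,"ty": 0.004,"tz": 0.0,"turn": 0,"gripper": 0.04},
    {"tx": 0.0,"ty": 0.008,"tz": 0.0,"turn": 0,"gripper": 0.04},
    {"tx": 0.0,"ty": 0.011,"tz": 0.0,"turn": 0,"gripper": 0.04},
    {"tx": 0.0,"ty": 0.011,"tz": 0.0,"turn": 0,"gripper": 0.04},
  ],
)

```text
time_s: 5.7
tcp_pos: [0.6981, -0.0901, 0.0375]
eef_rot: [-90.0, 0.0, 15.0]
contact_force: [0.7, 0.1, -0.5]
gripper_width: 0.0475
```

```bash
python3 -c "
from look import *
go(.7,-.09,.036,15)"
```

```text
t 5.7 pos [ 0.6981 -0.0901  0.0375] rot [-8.999e+01  1.000e-02  1.499e+01] F [ 0.7  0.1 -0.5] w 0.0475 j [  8.  33.  -8.  -0. -49. -83.] | tx ty tz [ 0.0018  0.0015 -0.0004] turn -0.0001
```

Request:
apply_moves(
  deltas=[
    {"tx": 0.0,"ty": 0.001,"tz": 0.0,"turn": 0,"gripper": 0.04},
    {"tx": 0.0,"ty": 0.0015,"tz": 0.0,"turn": 0,"gripper": 0.04},
    {"tx": 0.0,"ty": 0.002,"tz": 0.0,"turn": 0,"gripper": 0.04},
  ],
)

```text
time_s: 6.0
tcp_pos: [0.6985, -0.0901, 0.036]
eef_rot: [-90.0, -0.0, 15.0]
contact_force: [-2.1, 0.0, 3.3]
gripper_width: 0.0469
```

```bash
python3 -c "
from look import *
go(.7,-.09,.036,15)"
```

```text
t 6.0 pos [ 0.6985 -0.0901  0.036 ] rot [-9.001e+01 -2.000e-02  1.501e+01] F [-2.1  0.   3.3] w 0.0469 j [  8.  33.  -8.   0. -49. -83.] | tx ty tz [ 0.0015 -0.     -0.0003] turn 0.0001
```

Request:
apply_moves(
  deltas=[
    {"tx": 0.0,"ty": 0.0,"tz": 0.0,"turn": 0,"gripper": 0.055},
    {"tx": 0.0,"ty": 0.0,"tz": 0.0,"turn": 0,"gripper": 0.07},
    {"tx": 0.0,"ty": 0.0,"tz": 0.0,"turn": 0,"gripper": 0.085},
    {"tx": 0.0,"ty": 0.0,"tz": 0.0,"turn": 0,"gripper": 0.085},
    {"tx": 0.0,"ty": 0.0,"tz": 0.0,"turn": 0,"gripper": 0.085},
  ],
)

```text
time_s: 6.5
tcp_pos: [0.6984, -0.09, 0.0357]
eef_rot: [-90.0, -0.0, 15.0]
contact_force: [-0.4, -0.2, -0.1]
gripper_width: 0.0811
```

Request:
apply_moves(
  deltas=[
    {"tx": 0.0,"ty": -0.03,"tz": 0.0,"turn": 0,"gripper": 0.085},
    {"tx": 0.0,"ty": -0.07,"tz": 0.0,"turn": 0,"gripper": 0.085},
    {"tx": 0.0,"ty": -0.12,"tz": 0.0,"turn": 0,"gripper": 0.085},
    {"tx": 0.0,"ty": -0.16,"tz": 0.0,"turn": 0,"gripper": 0.085},
    {"tx": 0.0,"ty": -0.16,"tz": 0.0,"turn": 0,"gripper": 0.085},
  ],
)

```text
time_s: 7.0
tcp_pos: [0.7017, -0.0903, 0.2036]
eef_rot: [-90.2, -0.6, 15.1]
contact_force: [-0.2, 0.5, -0.5]
gripper_width: 0.085
```

```bash
python3 -c "
from look import *
go(.544,-.227,.20,-37)"
```

```text
t 7.0 pos [ 0.7017 -0.0903  0.2036] rot [-90.19  -0.64  15.05] F [-0.2  0.5 -0.5] w 0.085 j [  8.  25.   1.   0. -66. -83.] | tx ty tz [-0.1878  0.0019 -0.091 ] turn 0.9085
```

```bash
python3 -c "
from look import *
snap('d');crop('pics/d_scene.png','pics/d1.png',190,350,130,280,5);crop('pics/d_top.png','pics/d2.png',210,400,110,235,4)"
```

```text
(no output)
```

View pics/d1.png

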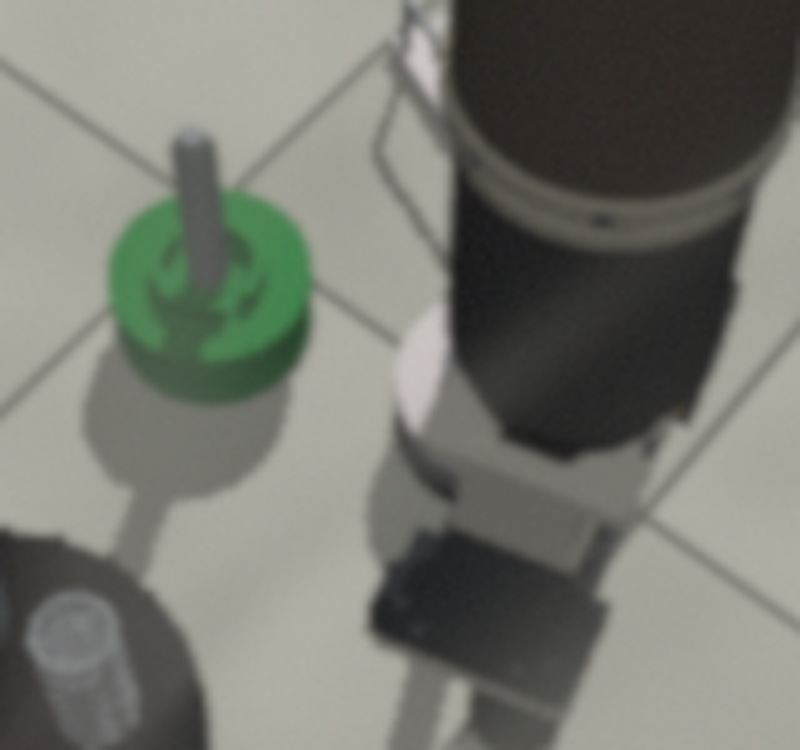

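View pics/d2.png

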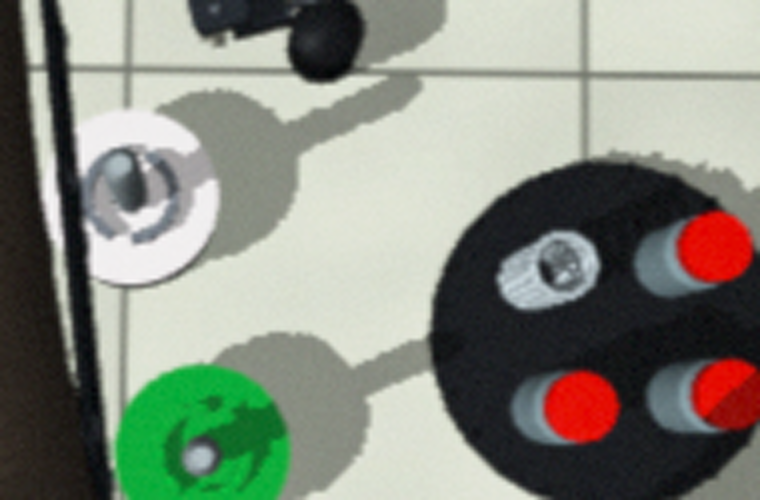

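Top view: the knob is standing at crop (325,40). The rod is bare, with a collar notch at crop (125,237). Next I'll move over the spring.

Request:
apply_moves(
  deltas=[
    {"tx": -0.188,"ty": 0.0,"tz": -0.091,"turn": 0.9085,"gripper": 0.0876},
    {"tx": -0.188,"ty": 0.0,"tz": -0.091,"turn": 0.9085,"gripper": 0.0876},
    {"tx": -0.188,"ty": 0.0,"tz": -0.091,"turn": 0.9085,"gripper": 0.0876},
    {"tx": -0.188,"ty": 0.0,"tz": -0.091,"turn": 0.9085,"gripper": 0.0876},
    {"tx": -0.188,"ty": 0.0,"tz": -0.091,"turn": 0.9085,"gripper": 0.0876},
  ],
)

```text
time_s: 7.6
tcp_pos: [0.5355, -0.2287, 0.1943]
eef_rot: [-90.1, 0.2, -28.5]
contact_force: [0.1, 0.9, 0.3]
gripper_width: 0.0874
```

```bash
python3 -c "
from look import *
go(.544,-.227,.20,-37)"
```

```text
t 7.6 pos [ 0.5355 -0.2287  0.1943] rot [-90.06   0.2  -28.49] F [0.1 0.9 0.3] w 0.0874 j [  -4.   14.  -15.   -0.  -61. -115.] | tx ty tz [ 0.0067 -0.0057  0.0056] turn 0.1485
```

Request:
apply_moves(
  deltas=[
    {"tx": 0.001,"ty": -0.002,"tz": 0.001,"turn": 0.149,"gripper": 0.0876},
    {"tx": 0.001,"ty": -0.002,"tz": 0.001,"turn": 0.149,"gripper": 0.0876},
  ],
)

```text
time_s: 7.8
tcp_pos: [0.5407, -0.2266, 0.1967]
eef_rot: [-90.0, 0.1, -36.7]
contact_force: [0.4, 0.4, -0.6]
gripper_width: 0.0876
```

```bash
python3 -c "
from look import *
snap('e');crop('pics/e_scene.png','pics/e1.png',130,330,150,320,4);crop('pics/e_top.png','pics/e2.png',222,262,140,180,14)
go(.544,-.227,.20,-37)
crop('pics/a_scene.png','pics/a3.png',185,235,240,300,10)
"
```

```text
t 7.9 pos [ 0.5412 -0.2261  0.1966] rot [-9.004e+01  9.000e-02 -3.625e+01] F [-0.4  0.7  0.3] w 0.0873 j [  -4.   14.  -15.   -0.  -61. -123.] | tx ty tz [ 0.0028 -0.0034  0.0009] turn 0.013
```

View pics/e1.png

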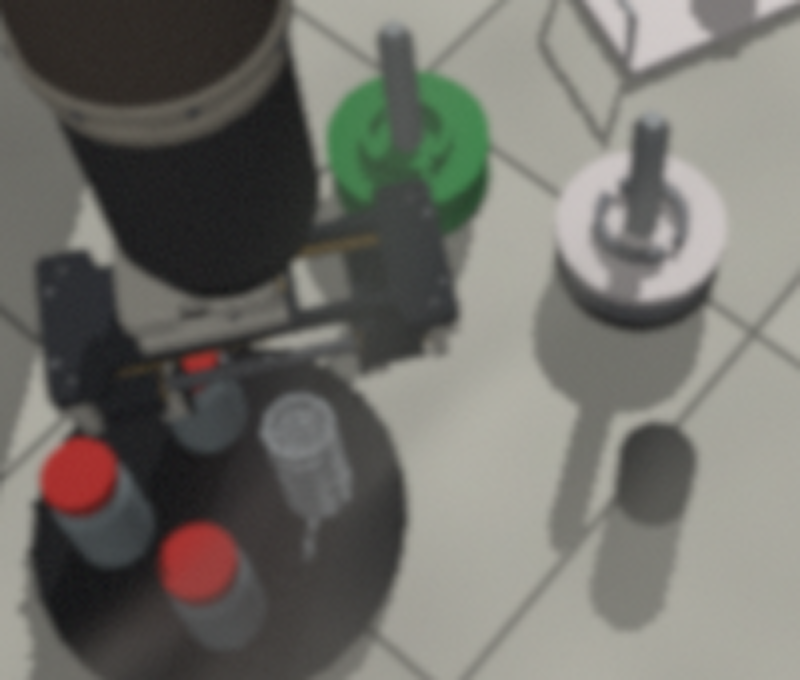

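View pics/e2.png

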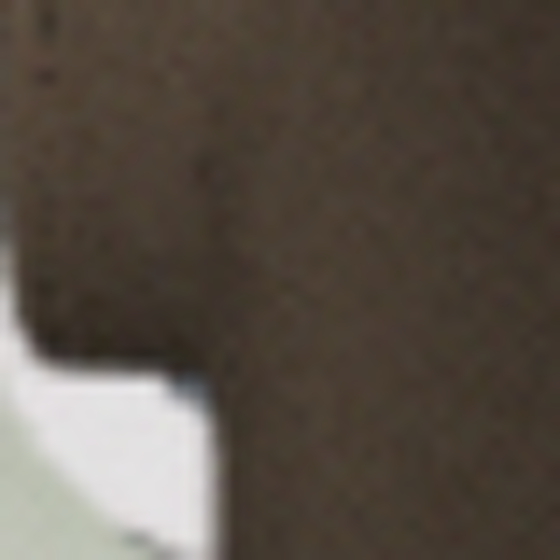

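View pics/a3.png

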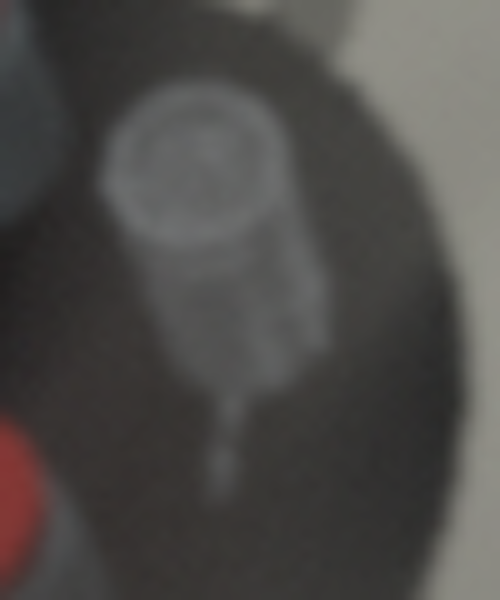

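```bash
python3 -c "
from look import *
crop('pics/e_scene.png','pics/e3.png',260,320,170,235,9);crop('pics/d_top.png','pics/d3.png',222,264,138,180,14)
for t in ((208,279.2),(206.6,288.6)):
  p=onz('scene',*t,.0225);print(p,np.degrees(np.arctan2(p[1]+.2268,p[0]-.544)))
"
```

```text
[ 0.55603473 -0.24276062  0.0225    ] -52.98273038094104
[ 0.56959996 -0.26186355  0.0225    ] -53.86675295019488
```

View pics/e3.png

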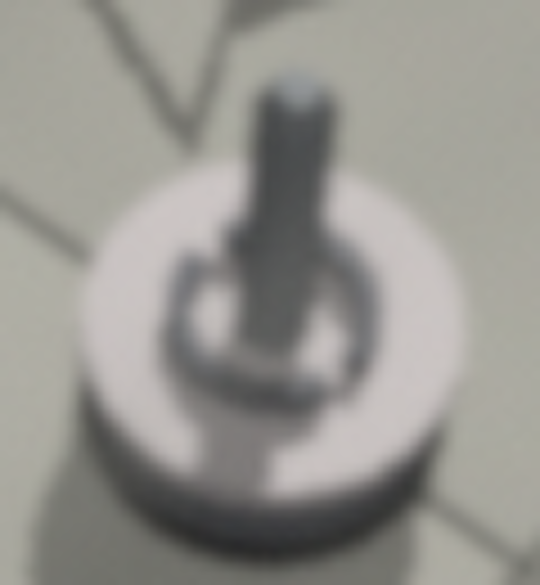

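View pics/d3.png

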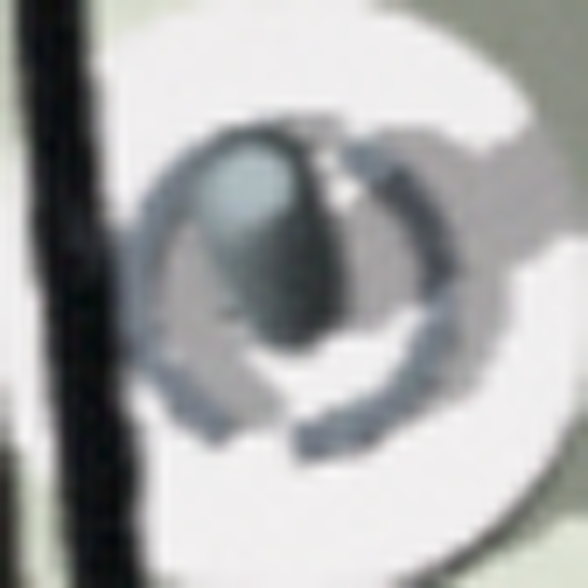

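```bash
python3 -c "
from look import *
c=np.array([.5915,.0335])
for n,u,v in (('top',240.2,168.7),('top',238.3,168.9),('top',242.6,169.3),('scene',282.8,197.8),('scene',297.5,212.3)):
  for z in (.06,.055):
    p=onz(n,u,v,z);q=p[:2]-c;print(n,z,p.round(4),np.hypot(*q).round(4),np.degrees(np.arctan2(q[1],q[0])).round(1))
a=onz('scene',282.8,197.8,.06)-onz('scene',297.5,212.3,.06);print(np.degrees(np.arctan2(a[1],a[0])),np.hypot(a[0],a[1]))
"
```

```text
top 0.06 [0.5644 0.0389 0.06  ] 0.0277 168.8
top 0.055 [0.5649 0.0391 0.055 ] 0.0271 168.0
top 0.06 [0.5638 0.0437 0.06  ] 0.0295 159.9
top 0.055 [0.5644 0.0439 0.055 ] 0.0291 158.9
top 0.06 [0.5629 0.0328 0.06  ] 0.0286 -178.6
top 0.055 [0.5635 0.033  0.055 ] 0.028 -179.0
scene 0.06 [0.5673 0.0356 0.06  ] 0.0243 175.0
scene 0.055 [0.5657 0.0381 0.055 ] 0.0262 170.0
scene 0.06 [0.6231 0.0254 0.06  ] 0.0326 -14.3
scene 0.055 [0.6217 0.0278 0.055 ] 0.0307 -10.6
169.65526478188764 0.05667308035204596
```

Request:
apply_moves(
  deltas=[
    {"tx": 0.0,"ty": 0.02,"tz": 0.0,"turn": 0.0,"gripper": 0.0876},
    {"tx": 0.0,"ty": 0.04,"tz": 0.0,"turn": 0.0,"gripper": 0.0876},
    {"tx": 0.0,"ty": 0.045,"tz": 0.0,"turn": 0.0,"gripper": 0.0876},
    {"tx": 0.0,"ty": 0.045,"tz": 0.0,"turn": 0.0,"gripper": 0.0876},
  ],
)

```text
time_s: 8.3
tcp_pos: [0.5412, -0.2258, 0.1515]
eef_rot: [-90.1, 0.1, -36.4]
contact_force: [0.6, 0.3, 0.6]
gripper_width: 0.0875
```

```bash
python3 -c "
from look import *
go(.544,-.227,.112,-37)"
```

```text
t 8.3 pos [ 0.5412 -0.2258  0.1515] rot [-90.08   0.13 -36.35] F [0.6 0.3 0.6] w 0.0875 j [  -4.   17.  -18.   -0.  -56. -123.] | tx ty tz [0.003  0.0395 0.0008] turn 0.0113
```

Request:
apply_moves(
  deltas=[
    {"tx": 0.003,"ty": 0.01,"tz": 0.001,"turn": 0.0,"gripper": 0.0876},
    {"tx": 0.003,"ty": 0.03,"tz": 0.001,"turn": 0.0,"gripper": 0.0876},
    {"tx": 0.003,"ty": 0.039,"tz": 0.001,"turn": 0.0,"gripper": 0.0876},
    {"tx": 0.003,"ty": 0.039,"tz": 0.001,"turn": 0.0,"gripper": 0.07},
    {"tx": 0.003,"ty": 0.039,"tz": 0.001,"turn": 0.0,"gripper": 0.06},
  ],
  newtons=10,
)

```text
time_s: 8.8
tcp_pos: [0.545, -0.2273, 0.1141]
eef_rot: [-90.0, -0.0, -36.5]
contact_force: [0.5, 1.5, 0.6]
gripper_width: 0.0766
```

```bash
python3 -c "
from look import *
go(.544,-.227,.112,-37)
snap('f');crop('pics/f_scene.png','pics/f1.png',150,260,210,320,5)"
```

```text
t 8.8 pos [ 0.545  -0.2273  0.1141] rot [-9.001e+01 -2.000e-02 -3.648e+01] F [0.5 1.5 0.6] w 0.0766 j [  -4.   19.  -20.    0.  -51. -123.] | tx ty tz [-0.001   0.0021 -0.0004] turn 0.0091
```

View pics/f1.png

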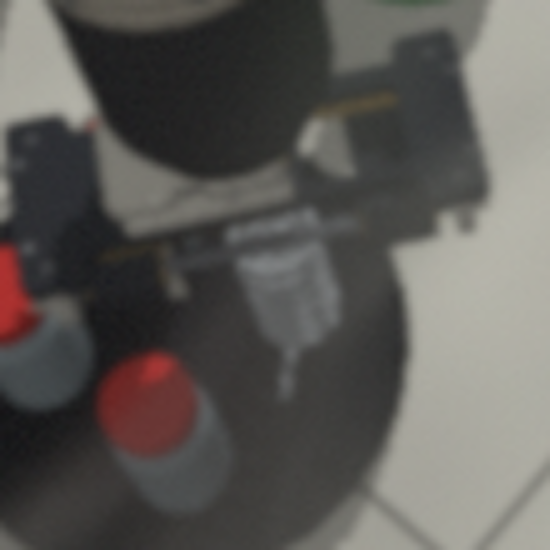

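The spring, at crop (290,270), sits centred between the open fingers and its tail is still at crop (285,385). Now I'll close.

Request:
apply_moves(
  deltas=[
    {"tx": -0.001,"ty": 0.002,"tz": 0.0,"turn": 0.0,"gripper": 0.055},
    {"tx": -0.001,"ty": 0.002,"tz": 0.0,"turn": 0.0,"gripper": 0.047},
    {"tx": -0.001,"ty": 0.002,"tz": 0.0,"turn": 0.0,"gripper": 0.043},
    {"tx": -0.001,"ty": 0.002,"tz": 0.0,"turn": 0.0,"gripper": 0.038},
    {"tx": -0.001,"ty": 0.002,"tz": 0.0,"turn": 0.0,"gripper": 0.036},
  ],
  newtons=10,
)

```text
time_s: 9.4
tcp_pos: [0.544, -0.2266, 0.1119]
eef_rot: [-90.0, -0.0, -36.5]
contact_force: [0.5, 0.2, 0.6]
gripper_width: 0.0414
```

Request:
apply_moves(
  deltas=[
    {"tx": 0,"ty": 0,"tz": 0.0,"turn": 0.0,"gripper": 0.03},
    {"tx": 0,"ty": 0,"tz": 0.0,"turn": 0.0,"gripper": 0.03},
    {"tx": 0,"ty": 0,"tz": 0.0,"turn": 0.0,"gripper": 0.03},
  ],
  newtons=25,
)

```text
time_s: 9.7
tcp_pos: [0.544, -0.2266, 0.1119]
eef_rot: [-90.0, -0.0, -36.5]
contact_force: [-0.1, 0.1, 2.1]
gripper_width: 0.0409
```

```bash
python3 -c "
from look import *
go(.544,-.227,.112,-37)"
```

```text
t 9.7 pos [ 0.544  -0.2266  0.1119] rot [-8.999e+01 -2.000e-02 -3.650e+01] F [-0.1  0.1  2.1] w 0.0409 j [  -4.   19.  -20.    0.  -51. -123.] | tx ty tz [ 0.0002 -0.0001 -0.0003] turn 0.0087
```

Request:
apply_moves(
  deltas=[
    {"tx": 0,"ty": -0.015,"tz": 0.0,"turn": 0.0,"gripper": 0.03},
    {"tx": 0,"ty": -0.045,"tz": 0.0,"turn": 0.0,"gripper": 0.03},
    {"tx": 0,"ty": -0.09,"tz": 0.0,"turn": 0.0,"gripper": 0.03},
    {"tx": 0,"ty": -0.135,"tz": 0.0,"turn": 0.0,"gripper": 0.03},
    {"tx": 0,"ty": -0.18,"tz": 0.0,"turn": 0.0,"gripper": 0.03},
  ],
)

```text
time_s: 10.2
tcp_pos: [0.5432, -0.2265, 0.293]
eef_rot: [-90.0, 0.1, -36.5]
contact_force: [0.9, 0.1, -1.3]
gripper_width: 0.041
```

```bash
python3 -c "
from look import *
go(.5915,.0335,.292,6.5)
snap('g')
crop('pics/g_scene.png','pics/g1.png',130,290,150,320,4)"
```

```text
t 10.2 pos [ 0.5432 -0.2265  0.293 ] rot [-9.002e+01  6.000e-02 -3.652e+01] F [ 0.9  0.1 -1.3] w 0.041 j [  -4.   11.   -6.   -0.  -73. -123.] | tx ty tz [-0.1158  0.001   0.2377] turn -0.7508
```

View pics/g1.png

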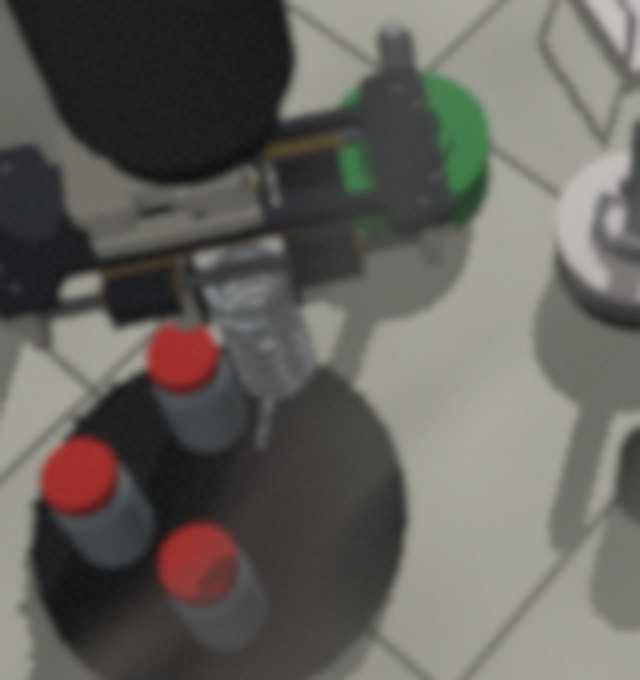

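The spring is held, with its tail at crop (270,400)→(261,446), and all three jars are still standing.

```bash
python3 -c "
from look import *
for z in (.201,.2035):
  a=onz('scene',197.1,250.1,z);b=onz('scene',194.8,261,z);d=b-a
  print(a,b,np.degrees(np.arctan2(d[1],d[0])),[ (np.degrees(np.arctan2(q[1]+.2265,q[0]-.5432)),np.hypot(q[1]+.2265,q[0]-.5432)) for q in(a,b)])
"
```

```text
[ 0.55589098 -0.24350604  0.201     ] [ 0.56895857 -0.26344994  0.201     ] -56.76649437217374 [(np.float64(-53.26736395024643), np.float64(0.02121947948875826)), (np.float64(-55.11884451104247), np.float64(0.04504222032299197))]
[ 0.55692666 -0.24404614  0.2035    ] [ 0.56995107 -0.26392414  0.2035    ] -56.766494372173725 [(np.float64(-51.96329656469488), np.float64(0.02227752427437214)), (np.float64(-54.442523099823504), np.float64(0.04600202271126428))]
```

Request:
apply_moves(
  deltas=[
    {"tx": -0.02,"ty": 0.0,"tz": 0.04,"turn": -0.12,"gripper": 0.03},
    {"tx": -0.04,"ty": 0.0,"tz": 0.08,"turn": -0.26,"gripper": 0.03},
    {"tx": -0.06,"ty": 0.0,"tz": 0.12,"turn": -0.4,"gripper": 0.03},
    {"tx": -0.08,"ty": 0.0,"tz": 0.16,"turn": -0.54,"gripper": 0.03},
    {"tx": -0.1,"ty": 0.0,"tz": 0.2,"turn": -0.68,"gripper": 0.03},
  ],
)

```text
time_s: 10.8
tcp_pos: [0.5821, -0.0047, 0.2911]
eef_rot: [-90.0, 0.0, 2.8]
contact_force: [1.0, -0.2, -2.0]
gripper_width: 0.0408
```

```bash
python3 -c "
from look import *
go(.5915,.0335,.292,6.5)"
```

```text
t 10.8 pos [ 0.5821 -0.0047  0.2911] rot [-8.999e+01  4.000e-02  2.770e+00] F [ 1.  -0.2 -2. ] w 0.0408 j [  19.   10.   -7.   -0.  -73. -106.] | tx ty tz [ 0.0112 -0.0009  0.0377] turn -0.0652
```

Request:
apply_moves(
  deltas=[
    {"tx": 0.005,"ty": 0.0,"tz": 0.018,"turn": -0.04,"gripper": 0.03},
    {"tx": 0.0105,"ty": 0.0,"tz": 0.037,"turn": -0.08,"gripper": 0.03},
    {"tx": 0.0105,"ty": 0.0,"tz": 0.037,"turn": -0.08,"gripper": 0.03},
    {"tx": 0.0105,"ty": 0.0,"tz": 0.037,"turn": -0.08,"gripper": 0.03},
  ],
)

```text
time_s: 11.2
tcp_pos: [0.5913, 0.0309, 0.2912]
eef_rot: [-90.0, 0.1, 7.0]
contact_force: [0.6, 0.5, -1.6]
gripper_width: 0.0408
```

```bash
python3 -c "
from look import *
snap('h')
go(.5915,.0335,.292,7.5)
crop('pics/h_scene.png','pics/h1.png',220,340,100,240,5)
crop('pics/h_top.png','pics/h2.png',200,290,120,210,6)"
```

```text
t 11.3 pos [0.5912 0.0302 0.2915] rot [-9.001e+01  3.000e-02  6.940e+00] F [-0.1 -0.  -1.5] w 0.0411 j [  22.   11.   -6.    0.  -73. -105.] | tx ty tz [ 0.0007 -0.0005  0.0032] turn -0.0098
```

View pics/h1.png

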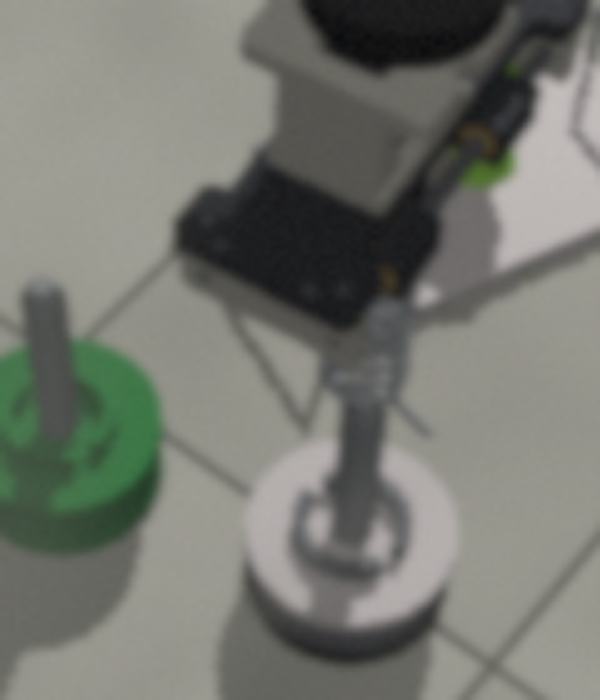

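View pics/h2.png

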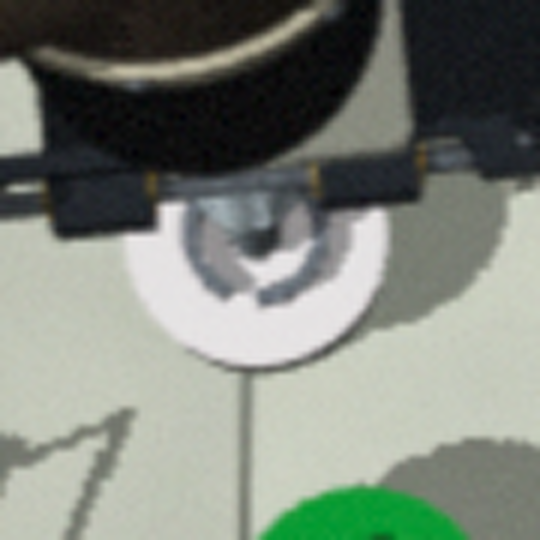

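The spring is above the grey chopper's rod (crop (365,380)), and the egg cup at crop (490,165) is undisturbed. I'll correct and lower.

Request:
apply_moves(
  deltas=[
    {"tx": 0.0,"ty": 0.0,"tz": 0.003,"turn": -0.01,"gripper": 0.03},
    {"tx": 0.0,"ty": 0.005,"tz": 0.003,"turn": -0.01,"gripper": 0.03},
    {"tx": 0.0,"ty": 0.01,"tz": 0.003,"turn": -0.01,"gripper": 0.03},
    {"tx": 0.0,"ty": 0.015,"tz": 0.003,"turn": -0.01,"gripper": 0.03},
    {"tx": 0.0,"ty": 0.015,"tz": 0.003,"turn": -0.01,"gripper": 0.03},
  ],
)

```text
time_s: 11.8
tcp_pos: [0.5905, 0.0339, 0.2755]
eef_rot: [-90.0, 0.1, 7.6]
contact_force: [-0.4, 0.8, -2.2]
gripper_width: 0.0408
```

```bash
python3 -c "
from look import *
go(.5912,.0335,.262,7.5)"
```

```text
t 11.8 pos [0.5905 0.0339 0.2755] rot [-90.01   0.1    7.59] F [-0.4  0.8 -2.2] w 0.0408 j [  22.   12.   -7.   -0.  -71. -105.] | tx ty tz [ 0.0007  0.0135 -0.0005] turn 0.0016
```

Request:
apply_moves(
  deltas=[
    {"tx": 0.0005,"ty": 0.005,"tz": -0.0005,"turn": 0,"gripper": 0.03},
    {"tx": 0.0005,"ty": 0.01,"tz": -0.0005,"turn": 0,"gripper": 0.03},
    {"tx": 0.0005,"ty": 0.015,"tz": -0.0005,"turn": 0,"gripper": 0.03},
    {"tx": 0.0005,"ty": 0.02,"tz": -0.0005,"turn": 0,"gripper": 0.03},
    {"tx": 0.0005,"ty": 0.024,"tz": -0.0005,"turn": 0,"gripper": 0.03},
  ],
)

```text
time_s: 12.3
tcp_pos: [0.5914, 0.0336, 0.2521]
eef_rot: [-90.0, 0.0, 7.6]
contact_force: [-0.3, -0.3, -2.1]
gripper_width: 0.0406
```

```bash
python3 -c "
from look import *
go(.5912,.0335,.2,7.5);snap('i');crop('pics/i_scene.png','pics/i1.png',240,340,120,240,5)"
```

```text
t 12.3 pos [0.5914 0.0336 0.2521] rot [-9.00e+01  3.00e-02  7.61e+00] F [-0.3 -0.3 -2.1] w 0.0406 j [  22.   13.   -9.   -0.  -68. -105.] | tx ty tz [-0.0002  0.0521 -0.0001] turn 0.0019
```

View pics/i1.png

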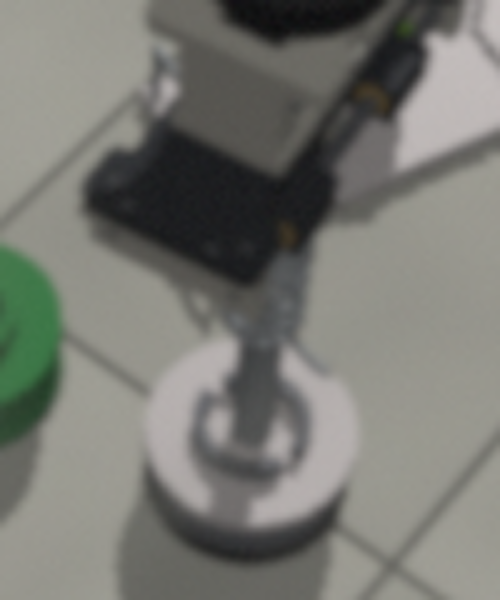

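The spring's lower end (crop (270,330)) encircles the rod, and there is no extra force, so it is threaded. I'll continue down.

Request:
apply_moves(
  deltas=[
    {"tx": 0.0,"ty": 0.008,"tz": 0,"turn": 0,"gripper": 0.03},
    {"tx": 0.0,"ty": 0.016,"tz": 0,"turn": 0,"gripper": 0.03},
    {"tx": 0.0,"ty": 0.024,"tz": 0,"turn": 0,"gripper": 0.03},
    {"tx": 0.0,"ty": 0.032,"tz": 0,"turn": 0,"gripper": 0.03},
    {"tx": 0.0,"ty": 0.04,"tz": 0,"turn": 0,"gripper": 0.03},
  ],
)

```text
time_s: 12.9
tcp_pos: [0.5914, 0.0336, 0.2118]
eef_rot: [-90.0, 0.0, 7.6]
contact_force: [0.2, 0.0, -1.9]
gripper_width: 0.0408
```

Request:
apply_moves(
  deltas=[
    {"tx": 0.0,"ty": 0.008,"tz": 0,"turn": 0,"gripper": 0.03},
    {"tx": 0.0,"ty": 0.016,"tz": 0,"turn": 0,"gripper": 0.03},
    {"tx": 0.0,"ty": 0.024,"tz": 0,"turn": 0,"gripper": 0.03},
    {"tx": 0.0,"ty": 0.032,"tz": 0,"turn": 0,"gripper": 0.03},
    {"tx": 0.0,"ty": 0.04,"tz": 0,"turn": 0,"gripper": 0.03},
  ],
)

```text
time_s: 13.4
tcp_pos: [0.5916, 0.0336, 0.172]
eef_rot: [-90.0, 0.0, 7.6]
contact_force: [0.3, 1.1, -1.2]
gripper_width: 0.0405
```

```bash
python3 -c "
from look import *
go(.5912,.0335,.14,7.5);snap('j');crop('pics/j_scene.png','pics/j1.png',240,340,130,250,5);crop('pics/j_top.png','pics/j2.png',200,290,120,210,6)"
```

```text
t 13.4 pos [0.5916 0.0336 0.172 ] rot [-90.     0.     7.61] F [ 0.3  1.1 -1.2] w 0.0405 j [  22.   16.  -16.    0.  -58. -105.] | tx ty tz [-0.0004  0.032  -0.0001] turn 0.0019
```

View pics/j1.png

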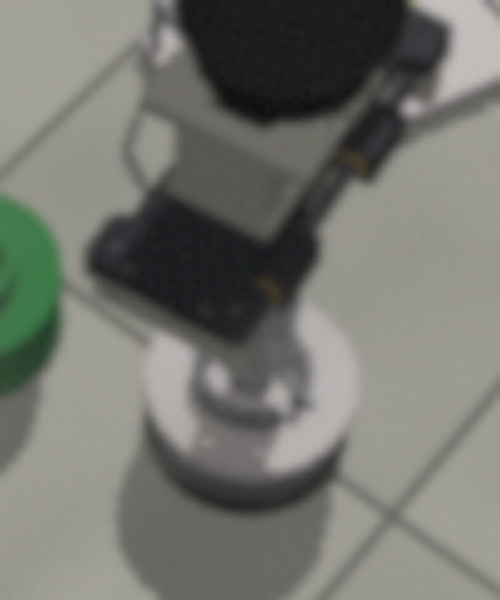

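View pics/j2.png

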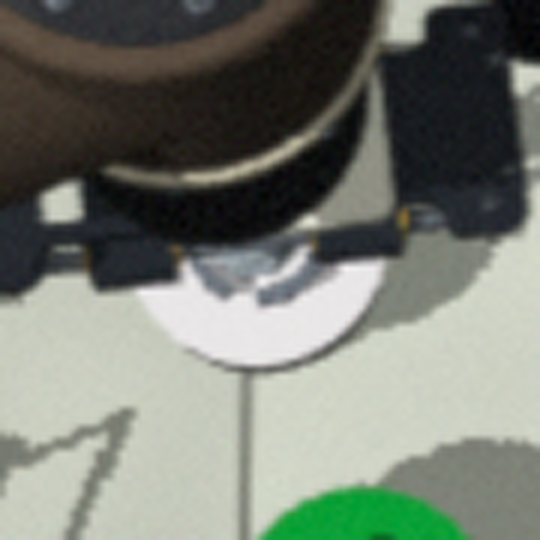

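```bash
python3 -c "
from look import *
crop('pics/j_scene.png','pics/j3.png',270,310,190,220,16)
p=onz('scene',240+306/5-.4,130+404/5-.4,.0825);q=p[:2]-[.5914,.0335];print(p,np.hypot(*q),np.degrees(np.arctan2(q[1],q[0])))"
```

```text
[0.63239293 0.02416958 0.0825    ] 0.042041375943824434 -12.822660336948722
```

View pics/j3.png

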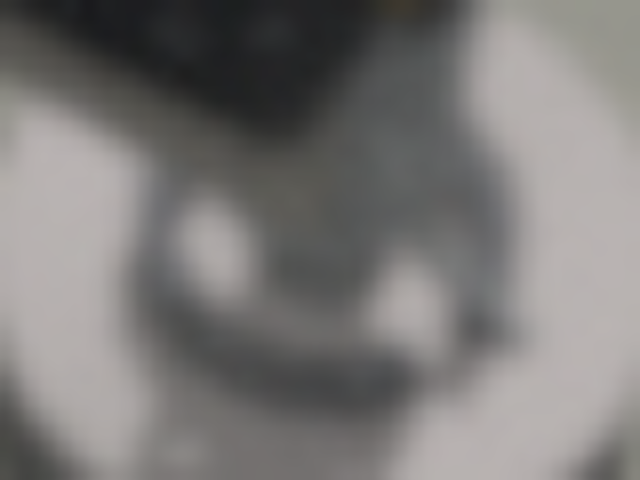

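The tail tip is at crop (505,335), about -13° against a notch at about -10.5°. I'll go down gently, watching the force near TCP 0.152 (rim) and 0.142 (seat).

Request:
apply_moves(
  deltas=[
    {"tx": 0.0,"ty": 0.005,"tz": 0,"turn": 0,"gripper": 0.03},
    {"tx": 0.0,"ty": 0.01,"tz": 0,"turn": 0,"gripper": 0.03},
    {"tx": 0.0,"ty": 0.014,"tz": 0,"turn": 0,"gripper": 0.03},
    {"tx": 0.0,"ty": 0.018,"tz": 0,"turn": 0,"gripper": 0.03},
    {"tx": 0.0,"ty": 0.02,"tz": 0,"turn": 0,"gripper": 0.03},
  ],
)

```text
time_s: 14.0
tcp_pos: [0.5914, 0.0336, 0.1523]
eef_rot: [-90.0, 0.0, 7.6]
contact_force: [0.0, 0.7, -1.7]
gripper_width: 0.0405
```

Request:
apply_moves(
  deltas=[
    {"tx": 0.0,"ty": 0.001,"tz": 0,"turn": 0,"gripper": 0.03},
    {"tx": 0.0,"ty": 0.002,"tz": 0,"turn": 0,"gripper": 0.03},
    {"tx": 0.0,"ty": 0.003,"tz": 0,"turn": 0,"gripper": 0.03},
    {"tx": 0.0,"ty": 0.003,"tz": 0,"turn": 0,"gripper": 0.03},
  ],
)

```text
time_s: 14.4
tcp_pos: [0.5915, 0.0336, 0.1497]
eef_rot: [-90.0, -0.0, 7.6]
contact_force: [-1.1, 0.4, -1.9]
gripper_width: 0.0406
```

```bash
python3 -c "
from look import *
go(.5912,.0335,.142,7.5)"
```

```text
t 14.4 pos [0.5915 0.0336 0.1497] rot [-90.    -0.     7.61] F [-1.1  0.4 -1.9] w 0.0406 j [  22.   17.  -17.   -0.  -55. -105.] | tx ty tz [-0.0004  0.0077 -0.0001] turn 0.0019
```

No rim contact at 0.1497. I'll go on.

Request:
apply_moves(
  deltas=[
    {"tx": 0.0,"ty": 0.0015,"tz": 0,"turn": 0,"gripper": 0.03},
    {"tx": 0.0,"ty": 0.003,"tz": 0,"turn": 0,"gripper": 0.03},
    {"tx": 0.0,"ty": 0.004,"tz": 0,"turn": 0,"gripper": 0.03},
    {"tx": 0.0,"ty": 0.005,"tz": 0,"turn": 0,"gripper": 0.03},
  ],
)

```text
time_s: 14.8
tcp_pos: [0.5915, 0.0336, 0.1446]
eef_rot: [-90.0, 0.0, 7.6]
contact_force: [-0.5, -0.8, -1.4]
gripper_width: 0.0407
```

Request:
apply_moves(
  deltas=[
    {"tx": 0.0,"ty": 0.0005,"tz": 0,"turn": 0,"gripper": 0.03},
    {"tx": 0.0,"ty": 0.001,"tz": 0,"turn": 0,"gripper": 0.03},
    {"tx": 0.0,"ty": 0.0015,"tz": 0,"turn": 0,"gripper": 0.03},
    {"tx": 0.0,"ty": 0.002,"tz": 0,"turn": 0,"gripper": 0.03},
  ],
)

```text
time_s: 15.2
tcp_pos: [0.5916, 0.0336, 0.1427]
eef_rot: [-90.0, -0.0, 7.6]
contact_force: [-0.1, -0.2, -0.9]
gripper_width: 0.0406
```

```bash
python3 -c "
from look import *
go(.5912,.0335,.142,7.5)"
```

```text
t 15.2 pos [0.5916 0.0336 0.1427] rot [-90.    -0.     7.61] F [-0.1 -0.2 -0.9] w 0.0406 j [  22.   18.  -18.    0.  -55. -105.] | tx ty tz [-0.0004  0.0007 -0.0001] turn 0.0019
```

Request:
apply_moves(
  deltas=[
    {"tx": 0.0,"ty": 0.0005,"tz": 0,"turn": 0,"gripper": 0.03},
    {"tx": 0.0,"ty": 0.001,"tz": 0,"turn": 0,"gripper": 0.03},
    {"tx": 0.0,"ty": 0.0015,"tz": 0,"turn": 0,"gripper": 0.03},
  ],
)

```text
time_s: 15.5
tcp_pos: [0.5918, 0.0337, 0.1418]
eef_rot: [-90.0, -0.0, 7.6]
contact_force: [-2.6, 0.6, 7.7]
gripper_width: 0.0402
```

```bash
python3 -c "
from look import *
go(.5912,.0335,.142,7.5)"
```

```text
t 15.5 pos [0.5918 0.0337 0.1418] rot [-9.001e+01 -4.000e-02  7.620e+00] F [-2.6  0.6  7.7] w 0.0402 j [  22.   18.  -18.    0.  -54. -105.] | tx ty tz [-0.0006 -0.0002 -0.0001] turn 0.0022
```

There is firm contact at exactly the seat height. I'll release and rise straight up.

Request:
apply_moves(
  deltas=[
    {"tx": 0.0,"ty": 0.0,"tz": 0,"turn": 0,"gripper": 0.045},
    {"tx": 0.0,"ty": 0.0,"tz": 0,"turn": 0,"gripper": 0.06},
    {"tx": 0.0,"ty": 0.0,"tz": 0,"turn": 0,"gripper": 0.075},
    {"tx": 0.0,"ty": 0.0,"tz": 0,"turn": 0,"gripper": 0.0876},
    {"tx": 0.0,"ty": 0.0,"tz": 0,"turn": 0,"gripper": 0.0876},
  ],
)

```text
time_s: 16.0
tcp_pos: [0.5915, 0.0336, 0.1411]
eef_rot: [-90.0, 0.0, 7.6]
contact_force: [-0.2, 0.7, 0.5]
gripper_width: 0.0716
```

Request:
apply_moves(
  deltas=[
    {"tx": 0.0,"ty": -0.015,"tz": 0,"turn": 0,"gripper": 0.0876},
    {"tx": 0.0,"ty": -0.04,"tz": 0,"turn": 0,"gripper": 0.0876},
    {"tx": 0.0,"ty": -0.07,"tz": 0,"turn": 0,"gripper": 0.0876},
    {"tx": 0.0,"ty": -0.1,"tz": 0,"turn": 0,"gripper": 0.0876},
    {"tx": 0.0,"ty": -0.1,"tz": 0,"turn": 0,"gripper": 0.0876},
  ],
)

```text
time_s: 16.5
tcp_pos: [0.5937, 0.0339, 0.2459]
eef_rot: [-90.0, -0.4, 7.6]
contact_force: [0.1, -0.5, 0.0]
gripper_width: 0.0878
```

```bash
python3 -c "
from look import *
go(.6985,-.09,.20,15);snap('k');crop('pics/k_scene.png','pics/k1.png',230,350,110,250,5)
P=cloud('scene',np.load('pics/k_scene.npy'));Q=P[(np.hypot(P[...,0]-.6985,P[...,1]+.09)<.05)&(P[...,2]>.03)&(P[...,2]<.08)]
for z in (.04,.05):
  q=Q[abs(Q[:,2]-z)<.006];s=np.linalg.lstsq(np.c_[2*q[:,:2],np.ones(len(q))],(q[:,:2]**2).sum(1),rcond=None)[0];print(z,s[:2],np.sqrt(s[2]+s[0]**2+s[1]**2),len(q))
print(Q[:,2].max())
"
```

```text
t 16.5 pos [0.5937 0.0339 0.2459] rot [-89.98  -0.42   7.64] F [ 0.1 -0.5  0. ] w 0.0878 j [  22.   13.  -10.    0.  -67. -105.] | tx ty tz [ 0.087   0.0465 -0.1368] turn -0.1284
0.04 [ 0.69989764 -0.09186829] 0.023353116485037028 30
0.05 [ 0.69953188 -0.09174016] 0.023214165747844587 60
0.06828894726479617
```

View pics/k1.png

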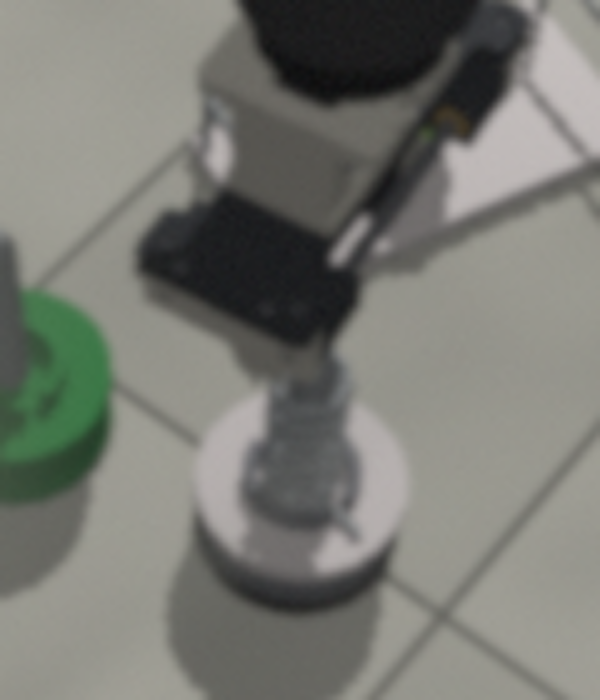

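The spring stands on the rod with its tail running through the notch, at crop (345,525). Now I'll go for the knob, which is standing at about (0.699,-0.091).

Request:
apply_moves(
  deltas=[
    {"tx": 0.02,"ty": 0.0,"tz": -0.03,"turn": 0,"gripper": 0.0876},
    {"tx": 0.045,"ty": 0.0,"tz": -0.07,"turn": 0,"gripper": 0.0876},
    {"tx": 0.07,"ty": 0.01,"tz": -0.11,"turn": 0,"gripper": 0.0876},
    {"tx": 0.087,"ty": 0.05,"tz": -0.137,"turn": 0,"gripper": 0.0876},
    {"tx": 0.087,"ty": 0.1,"tz": -0.137,"turn": 0,"gripper": 0.0876},
  ],
)

```text
time_s: 17.1
tcp_pos: [0.6983, -0.0939, 0.1407]
eef_rot: [-90.0, -0.1, 7.4]
contact_force: [0.3, 0.4, -1.3]
gripper_width: 0.0874
```

Request:
apply_moves(
  deltas=[
    {"tx": 0.0,"ty": 0.0,"tz": 0.0,"turn": 0,"gripper": 0.0876},
  ],
)

```text
time_s: 17.2
tcp_pos: [0.6906, -0.0916, 0.1323]
eef_rot: [-89.9, 0.9, 7.4]
contact_force: [-0.4, -0.5, -0.3]
gripper_width: 0.0875
```

```bash
python3 -c "
from look import *
go(.699,-.0908,.037,7.6)"
```

```text
t 17.2 pos [ 0.6906 -0.0916  0.1323] rot [-89.86   0.88   7.42] F [-0.4 -0.5 -0.3] w 0.0875 j [  8.  28.  -3.  -0. -60. -91.] | tx ty tz [ 0.0099  0.0952 -0.0005] turn -0.0032
```

Still settling, so I'll let it settle and read again.

Request:
apply_moves(
  deltas=[
    {"tx": 0.0,"ty": 0.0,"tz": 0.0,"turn": 0,"gripper": 0.0876},
    {"tx": 0.0,"ty": 0.0,"tz": 0.0,"turn": 0,"gripper": 0.0876},
    {"tx": 0.0,"ty": 0.0,"tz": 0.0,"turn": 0,"gripper": 0.0876},
  ],
)

```text
time_s: 17.5
tcp_pos: [0.6972, -0.0899, 0.1454]
eef_rot: [-90.0, -0.3, 7.7]
contact_force: [-0.1, 0.3, 0.3]
gripper_width: 0.0876
```

```bash
python3 -c "
from look import *
go(.699,-.0908,.037,7.6)"
```

```text
t 17.5 pos [ 0.6972 -0.0899  0.1454] rot [-90.03  -0.26   7.69] F [-0.1  0.3  0.3] w 0.0876 j [  9.  27.  -3.   0. -60. -91.] | tx ty tz [ 0.0011  0.1085 -0.0011] turn 0.0015
```

Request:
apply_moves(
  deltas=[
    {"tx": 0.0015,"ty": 0.03,"tz": -0.001,"turn": 0,"gripper": 0.0876},
    {"tx": 0.0015,"ty": 0.06,"tz": -0.001,"turn": 0,"gripper": 0.0876},
    {"tx": 0.0015,"ty": 0.085,"tz": -0.001,"turn": 0,"gripper": 0.0876},
    {"tx": 0.0015,"ty": 0.1,"tz": -0.001,"turn": 0,"gripper": 0.0876},
    {"tx": 0.0015,"ty": 0.107,"tz": -0.001,"turn": 0,"gripper": 0.0876},
  ],
)

```text
time_s: 18.0
tcp_pos: [0.6977, -0.091, 0.0352]
eef_rot: [-90.0, -0.0, 7.6]
contact_force: [-1.2, 0.2, 0.0]
gripper_width: 0.0877
```

Request:
apply_moves(
  deltas=[
    {"tx": 0.0,"ty": 0.0,"tz": 0.0,"turn": 0,"gripper": 0.075},
    {"tx": 0.0,"ty": 0.0,"tz": 0.0,"turn": 0,"gripper": 0.06},
    {"tx": 0.0,"ty": 0.0,"tz": 0.0,"turn": 0,"gripper": 0.055},
  ],
  newtons=10,
)

```text
time_s: 18.3
tcp_pos: [0.6985, -0.0913, 0.0367]
eef_rot: [-90.0, -0.1, 7.6]
contact_force: [0.2, 0.6, 0.3]
gripper_width: 0.0689
```

```bash
python3 -c "
from look import *
go(.699,-.0908,.037,7.6)"
```

```text
t 18.3 pos [ 0.6985 -0.0913  0.0367] rot [-90.01  -0.14   7.62] F [0.2 0.6 0.3] w 0.0689 j [  8.  33.  -8.   0. -49. -91.] | tx ty tz [ 0.0005 -0.0003  0.0005] turn 0.0004
```

Request:
apply_moves(
  deltas=[
    {"tx": 0.0,"ty": 0.0,"tz": 0.0,"turn": 0,"gripper": 0.05},
    {"tx": 0.0,"ty": 0.0,"tz": 0.0,"turn": 0,"gripper": 0.045},
    {"tx": 0.0,"ty": 0.0,"tz": 0.0,"turn": 0,"gripper": 0.04},
    {"tx": 0.0,"ty": 0.0,"tz": 0.0,"turn": 0,"gripper": 0.04},
    {"tx": 0.0,"ty": 0.0,"tz": 0.0,"turn": 0,"gripper": 0.04},
  ],
  newtons=10,
)

```text
time_s: 18.8
tcp_pos: [0.6978, -0.0914, 0.0356]
eef_rot: [-90.0, -0.0, 7.6]
contact_force: [-0.7, 0.4, 3.3]
gripper_width: 0.0478
```

Request:
apply_moves(
  deltas=[
    {"tx": 0.0,"ty": 0.0,"tz": 0.0,"turn": 0,"gripper": 0.04},
    {"tx": 0.0,"ty": 0.0,"tz": 0.0,"turn": 0,"gripper": 0.04},
  ],
  newtons=20,
)

```text
time_s: 19.0
tcp_pos: [0.6978, -0.0914, 0.0356]
eef_rot: [-90.0, -0.0, 7.6]
contact_force: [-1.3, 1.6, 6.1]
gripper_width: 0.0477
```

Request:
apply_moves(
  deltas=[
    {"tx": 0.0,"ty": -0.02,"tz": 0.0,"turn": 0,"gripper": 0.04},
    {"tx": 0.0,"ty": -0.06,"tz": 0.0,"turn": 0,"gripper": 0.04},
    {"tx": 0.0,"ty": -0.11,"tz": 0.0,"turn": 0,"gripper": 0.04},
    {"tx": 0.0,"ty": -0.16,"tz": 0.0,"turn": 0,"gripper": 0.04},
    {"tx": 0.0,"ty": -0.203,"tz": 0.0,"turn": 0,"gripper": 0.04},
  ],
)

```text
time_s: 19.5
tcp_pos: [0.6974, -0.0916, 0.2403]
eef_rot: [-90.0, -0.0, 7.6]
contact_force: [1.3, 0.8, -1.2]
gripper_width: 0.0479
```

Request:
apply_moves(
  deltas=[
    {"tx": 0.0,"ty": 0.0,"tz": 0.0,"turn": 0,"gripper": 0.04},
    {"tx": 0.0,"ty": 0.0,"tz": 0.0,"turn": 0,"gripper": 0.04},
  ],
)

```text
time_s: 19.7
tcp_pos: [0.6976, -0.0913, 0.2389]
eef_rot: [-90.0, -0.1, 7.6]
contact_force: [-1.1, -0.4, -2.6]
gripper_width: 0.0481
```

```bash
python3 -c "
from look import *
go(.5915,.0336,.24,7.6)"
```

```text
t 19.7 pos [ 0.6976 -0.0913  0.2389] rot [-89.97  -0.11   7.59] F [-1.1 -0.4 -2.6] w 0.0481 j [  8.  23.   4.  -0. -71. -91.] | tx ty tz [-0.0887 -0.0012  0.1378] turn -0.0002
```

Request:
apply_moves(
  deltas=[
    {"tx": -0.02,"ty": -0.001,"tz": 0.03,"turn": 0,"gripper": 0.04},
    {"tx": -0.045,"ty": -0.001,"tz": 0.07,"turn": 0,"gripper": 0.04},
    {"tx": -0.07,"ty": -0.001,"tz": 0.11,"turn": 0,"gripper": 0.04},
    {"tx": -0.089,"ty": -0.001,"tz": 0.138,"turn": 0,"gripper": 0.04},
    {"tx": -0.089,"ty": -0.001,"tz": 0.138,"turn": 0,"gripper": 0.04},
  ],
)

```text
time_s: 20.2
tcp_pos: [0.5878, 0.0358, 0.2375]
eef_rot: [-90.0, 0.2, 7.8]
contact_force: [1.1, -0.2, -0.7]
gripper_width: 0.0478
```

Request:
apply_moves(
  deltas=[
    {"tx": 0.0,"ty": 0.0,"tz": 0.0,"turn": 0,"gripper": 0.04},
    {"tx": 0.0,"ty": 0.0,"tz": 0.0,"turn": 0,"gripper": 0.04},
    {"tx": 0.0,"ty": 0.0,"tz": 0.0,"turn": 0,"gripper": 0.04},
  ],
)

```text
time_s: 20.5
tcp_pos: [0.5913, 0.0328, 0.2381]
eef_rot: [-90.0, 0.1, 7.5]
contact_force: [0.5, -0.4, -0.7]
gripper_width: 0.0475
```

```bash
python3 -c "
from look import *
go(.5912,.0336,.215,7.6);snap('l');crop('pics/l_scene.png','pics/l1.png',230,350,110,250,5)"
```

```text
t 20.5 pos [0.5913 0.0328 0.2381] rot [-9.002e+01  9.000e-02  7.550e+00] F [ 0.5 -0.4 -0.7] w 0.0475 j [  22.   13.  -11.   -0.  -66. -105.] | tx ty tz [0.0001 0.0231 0.0008] turn -0.001
```

View pics/l1.png

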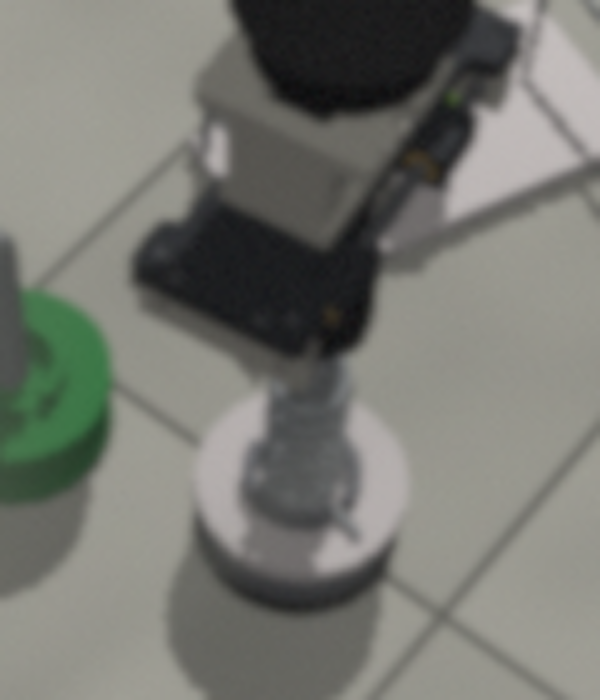

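The spring is still seated with its tail in the notch, and the knob is hidden behind the fingers above the rod. I'll lower it slowly.

Request:
apply_moves(
  deltas=[
    {"tx": -0.0005,"ty": 0.006,"tz": 0.0005,"turn": 0,"gripper": 0.04},
    {"tx": -0.0005,"ty": 0.013,"tz": 0.0005,"turn": 0,"gripper": 0.04},
    {"tx": -0.0005,"ty": 0.02,"tz": 0.0005,"turn": 0,"gripper": 0.04},
    {"tx": -0.0005,"ty": 0.026,"tz": 0.0005,"turn": 0,"gripper": 0.04},
    {"tx": -0.0005,"ty": 0.032,"tz": 0.0005,"turn": 0,"gripper": 0.04},
  ],
)

```text
time_s: 21.1
tcp_pos: [0.5903, 0.034, 0.2063]
eef_rot: [-90.0, 0.0, 7.6]
contact_force: [0.1, 0.3, -0.6]
gripper_width: 0.0477
```

```bash
python3 -c "
from look import *
go(.5912,.0336,.186,7.6)"
```

```text
t 21.1 pos [0.5903 0.034  0.2063] rot [-9.001e+01  3.000e-02  7.610e+00] F [ 0.1  0.3 -0.6] w 0.0477 j [  22.   14.  -13.   -0.  -62. -105.] | tx ty tz [ 0.0008  0.0203 -0.0005] turn 0.0002
```

Request:
apply_moves(
  deltas=[
    {"tx": 0.0003,"ty": 0.003,"tz": -0.0003,"turn": 0,"gripper": 0.04},
    {"tx": 0.0003,"ty": 0.006,"tz": -0.0003,"turn": 0,"gripper": 0.04},
    {"tx": 0.0003,"ty": 0.009,"tz": -0.0003,"turn": 0,"gripper": 0.04},
    {"tx": 0.0003,"ty": 0.012,"tz": -0.0003,"turn": 0,"gripper": 0.04},
  ],
)

```text
time_s: 21.5
tcp_pos: [0.5909, 0.0338, 0.1951]
eef_rot: [-90.0, -0.0, 7.6]
contact_force: [-0.7, 0.4, -1.3]
gripper_width: 0.0475
```

```bash
python3 -c "
from look import *
go(.5912,.0336,.186,7.6)"
```

```text
t 21.5 pos [0.5909 0.0338 0.1951] rot [-9.00e+01 -2.00e-02  7.61e+00] F [-0.7  0.4 -1.3] w 0.0475 j [  22.   15.  -14.    0.  -61. -105.] | tx ty tz [ 0.0003  0.0091 -0.0002] turn 0.0002
```

No force while past the taper, so the knob is on the rod.

Request:
apply_moves(
  deltas=[
    {"tx": 0.0,"ty": 0.003,"tz": 0,"turn": 0,"gripper": 0.04},
    {"tx": 0.0,"ty": 0.005,"tz": 0,"turn": 0,"gripper": 0.04},
    {"tx": 0.0,"ty": 0.007,"tz": 0,"turn": 0,"gripper": 0.04},
    {"tx": 0.0,"ty": 0.008,"tz": 0,"turn": 0,"gripper": 0.04},
  ],
)

```text
time_s: 21.9
tcp_pos: [0.5908, 0.0338, 0.1869]
eef_rot: [-90.0, 0.0, 7.6]
contact_force: [-0.5, -0.1, -1.0]
gripper_width: 0.0474
```

Request:
apply_moves(
  deltas=[
    {"tx": 0.0,"ty": 0.0005,"tz": 0,"turn": 0,"gripper": 0.04},
    {"tx": 0.0,"ty": 0.001,"tz": 0,"turn": 0,"gripper": 0.04},
    {"tx": 0.0,"ty": 0.0015,"tz": 0,"turn": 0,"gripper": 0.04},
  ],
)

```text
time_s: 22.2
tcp_pos: [0.5909, 0.0338, 0.1857]
eef_rot: [-90.0, -0.0, 7.6]
contact_force: [0.1, -0.2, -1.2]
gripper_width: 0.0475
```

```bash
python3 -c "
from look import *
go(.5912,.0336,.1857,7.6)"
```

```text
t 22.2 pos [0.5909 0.0338 0.1857] rot [-9.00e+01 -1.00e-02  7.61e+00] F [ 0.1 -0.2 -1.2] w 0.0475 j [  22.   15.  -15.    0.  -60. -105.] | tx ty tz [ 0.0003 -0.     -0.0002] turn 0.0002
```

Request:
apply_moves(
  deltas=[
    {"tx": 0.0,"ty": 0.0005,"tz": 0,"turn": 0,"gripper": 0.04},
    {"tx": 0.0,"ty": 0.001,"tz": 0,"turn": 0,"gripper": 0.04},
    {"tx": 0.0,"ty": 0.0015,"tz": 0,"turn": 0,"gripper": 0.04},
  ],
)

```text
time_s: 22.5
tcp_pos: [0.5915, 0.0338, 0.1854]
eef_rot: [-90.0, -0.1, 7.6]
contact_force: [-2.5, -0.0, 9.6]
gripper_width: 0.0476
```

```bash
python3 -c "
from look import *
go(.5912,.0336,.1857,7.6)"
```

```text
t 22.5 pos [0.5915 0.0338 0.1854] rot [-90.02  -0.11   7.64] F [-2.5 -0.   9.6] w 0.0476 j [  22.   15.  -15.    0.  -60. -105.] | tx ty tz [-0.0003 -0.0003 -0.0001] turn 0.0006
```

Contact comes at the expected height. I'll ease the load, release and retreat.

Request:
apply_moves(
  deltas=[
    {"tx": 0.0,"ty": -0.0007,"tz": 0,"turn": 0,"gripper": 0.05},
    {"tx": 0.0,"ty": -0.0007,"tz": 0,"turn": 0,"gripper": 0.06},
    {"tx": 0.0,"ty": -0.0007,"tz": 0,"turn": 0,"gripper": 0.075},
    {"tx": 0.0,"ty": -0.0007,"tz": 0,"turn": 0,"gripper": 0.0876},
    {"tx": 0.0,"ty": -0.0007,"tz": 0,"turn": 0,"gripper": 0.0876},
  ],
)

```text
time_s: 23.0
tcp_pos: [0.5907, 0.0337, 0.1846]
eef_rot: [-90.0, 0.0, 7.6]
contact_force: [0.0, -0.7, 0.9]
gripper_width: 0.0765
```

Request:
apply_moves(
  deltas=[
    {"tx": 0.0,"ty": -0.015,"tz": 0,"turn": 0,"gripper": 0.0876},
    {"tx": 0.0,"ty": -0.04,"tz": 0,"turn": 0,"gripper": 0.0876},
    {"tx": 0.0,"ty": -0.07,"tz": 0,"turn": 0,"gripper": 0.0876},
    {"tx": 0.0,"ty": -0.09,"tz": 0,"turn": 0,"gripper": 0.0876},
    {"tx": 0.0,"ty": -0.09,"tz": 0,"turn": 0,"gripper": 0.0876},
  ],
)

```text
time_s: 23.5
tcp_pos: [0.5923, 0.034, 0.2782]
eef_rot: [-90.0, -0.3, 7.6]
contact_force: [0.4, -0.2, 0.3]
gripper_width: 0.0878
```

Request:
apply_moves(
  deltas=[
    {"tx": 0.0,"ty": 0,"tz": -0.04,"turn": 0,"gripper": 0.0876},
    {"tx": 0.0,"ty": 0,"tz": -0.09,"turn": 0,"gripper": 0.0876},
    {"tx": 0.0,"ty": 0,"tz": -0.14,"turn": 0,"gripper": 0.0876},
    {"tx": 0.0,"ty": 0,"tz": -0.18,"turn": 0,"gripper": 0.0876},
    {"tx": 0.0,"ty": 0,"tz": -0.2,"turn": 0,"gripper": 0.0876},
  ],
)

```text
time_s: 24.0
tcp_pos: [0.6169, -0.1675, 0.2736]
eef_rot: [-90.0, 0.1, 7.5]
contact_force: [0.5, 0.1, -0.0]
gripper_width: 0.0874
```

```bash
python3 -c "
from look import *
snap('m');crop('pics/m_scene.png','pics/m1.png',130,350,110,330,3)
for n in('scene','top'):
  P=cloud(n,np.load(f'pics/m_{n}.npy'));Q=P[(np.hypot(P[...,0]-.5915,P[...,1]-.0335)<.05)&(P[...,2]>.14)&(P[...,2]<.24)]
  print(n,len(Q),np.percentile(Q[:,2],[1,50,99]) if len(Q) else '')
go(.5,0,.3)"
```

```text
scene 491 [0.14182366 0.2057465  0.21594329]
top 0 
t 24.1 pos [ 0.6169 -0.1672  0.2734] rot [-89.99   0.11   7.42] F [-0.1  0.2 -0.9] w 0.0877 j [  2.  16.  -1.   0. -72. -85.] | tx ty tz [-0.0944 -0.0264  0.1809] turn 0
```

View pics/m1.png

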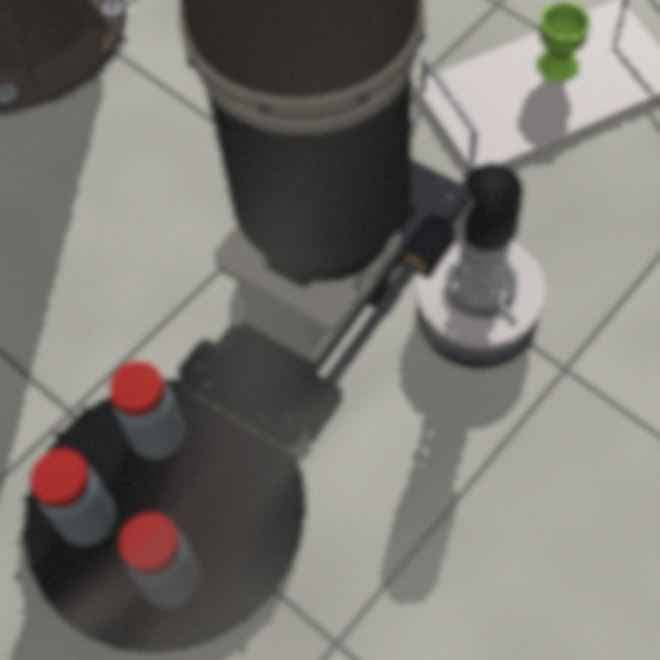

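View pics/m_top.png

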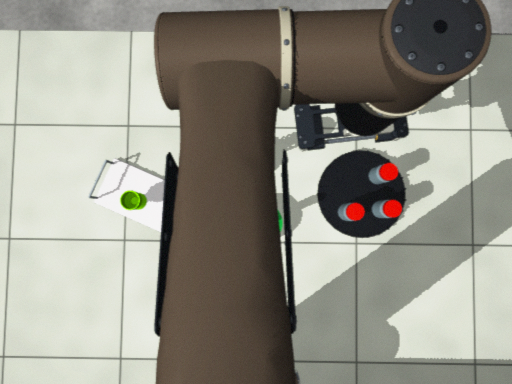

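Scene view: the knob sits upright on the spring at crop (493,205) with the tail in the notch at (510,312). The knob top measures 0.216 m, against 0.215 expected. The jars and egg cup are standing and unmoved, and the arm is clear.

Request:
apply_moves(
  deltas=[
    {"tx": 0.0,"ty": 0,"tz": 0,"turn": 0,"gripper": 0.0876},
    {"tx": 0.0,"ty": 0,"tz": 0,"turn": 0,"gripper": 0.0876},
    {"tx": 0.0,"ty": 0,"tz": 0,"turn": 0,"gripper": 0.0876},
  ],
)

```text
time_s: 24.4
tcp_pos: [0.6173, -0.1635, 0.2748]
eef_rot: [-90.0, -0.0, 7.7]
contact_force: [-0.3, -0.4, 0.7]
gripper_width: 0.0876
```

```bash
python3 -c "
from plant import r
print(r.close_job())"
```

```text
the job is handed in; nothing more can be done
None
```

The spring is on the grey chopper, the knob is back on top of it, and I handed the job in at 24.4 s.

- **Knob off:** I lifted the knob off the rod and stood it on free counter.
- **Spring:** I turned it in the air so its tail lined up with a notch, then lowered it over the rod. It went past the collar rim without catching, so no twisting was needed. It made contact at the seat height, and the picture after release shows the tail in the notch.
- **Knob back:** I lowered the knob onto the spring until it touched, eased the load and let go.

**Last checks:** The top of the knob measured 0.216 m above the counter, against 0.215 m expected. All three jars and the egg cup were standing where they were at the start. The gripper was open and touching nothing, and the highest force I read was about 10 N.

In the last top-camera picture the arm hid the chopper, so the knob height rests on the scene camera alone. No check failed or disagreed.

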